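Put stray dishwasher tablets back in the child-proof tub

ROBOT

A 6-joint arm with a two-finger parallel gripper is mounted at the origin on a cart in front of the work surface, level with it; the furniture and walls round the work are solid. World frame = base frame: x ahead of the robot, y to its left, z up, the work surface at z = 0. Lengths are in m, angles in rad, forces in N, time in s.
With the tool pointing down it reaches from about 0.35 to 0.775 m from the base axis. Payload 7.3 kg.
Tool frame: the origin (TCP) lies between the finger pads; the fingertips stand 25 mm ahead of it and the grasp point (between the pads) lies 6 mm ahead of it; y points along the fingers, z is the direction in which the jaws open and shut, and the axes are right-handed (so a half turn about y gives the same grasp; the last joint's range is limited). The gripper opens to 92 mm and grips with 3 to 60 N. Pads are 19 mm wide; open, the fingers measure 130 mm over their backs; the gripper's body (75 mm by 190 mm) begins 47 mm behind the grasp point.
Start: joints at [-1.265, 0.342, 1.524, -0, 1.275, -0.146], TCP at [0.229, -0.472, 0.219] pointing down, gripper open.
Joint ranges: [-2.53, 2.53], [-0.77, 2.02], [0.04, 2.7], [-1, 4.14], [0.28, 2.66], [-3.11, 3.11]. Speed limits (rad/s): [2.57, 2.57, 3.14, 3.14, 3.14, 3.14].

INTERFACE

Orientations are given as [roll, pitch, yaw] about the fixed x, y, z axes, in that order (R = Rz(yaw) Ry(pitch) Rx(roll)).
In Python, from cell import sensors, read_camera, hand_in gives the robot as it stands. The module is installed in compiled form; this text tells all that it offers.
- The arm moves only by the tool send_rows, never from a script. Its argument "motion" is a list that holds one entry, the list of rows, each a list of 4 numbers: the shift along the tool's x, y, z in m, then the turn about the tool's y in degrees. In form: [[[tx, ty, tz, twist], ...]]. A call has 1 to 8 rows; each row is the pose to reach, as a shift and turn from the pose measured when the call began, along the tool's axes at that moment; what a row does not reach only later rows make up. A row lasts 1/10 s, in which the tool goes at most 50 mm and 8.59 degrees, less where a joint would pass 70% of its speed; a pose out of reach is approached as far as the arm can. A call with a gripper value outside its range is refused whole. "gripper" is the opening, from 0 (shut) to 1 (fully open), set as the call begins (left out, the last holds). The fingers move at their own pace and stop on an object; "grip_force" is the grip in N (left out, the last holds). Time passes only in rows, so rows that repeat a pose let the fingers close. It gives the time, the measured TCP pose, the force and the opening at its end, in the units of the state.
- sensors.observe(): the state, without advancing time (a new reading comes with each control period).
- read_camera(name): name is "scene" or "top" or "wrist"; returns a dict with "frame" (420x560x3 uint8, red, green, blue), "fx", "fy", "cx", "cy" (pixels), "distortion" ([k1, k2, p1, p2, k3] as OpenCV has them; the pictures are not rectified), "extrinsics" (4x4, takes a point from world to camera coordinates). Camera axes: x right, y up, looking along -z (the intrinsics and any distortion apply to the point x, -y, -z); pixel columns grow to the right and rows downward; lengths in m; the calibration is good to about 2 mm. A picture is of the moment at which its call begins. There is no depth.
- hand_in(): hands the job in, once; it reports no verdict.
The state is a dict: "time": time; "qpos": joint angles; "qvel": joint speeds; "joint_efforts": joint torques, N m; "tool_pos": TCP position; "tool_rot": TCP orientation; "contact_force": force on the tool from outside, world axes, zero at the start; "torque": the same for the moment, N m; "opening": finger opening in m.
Only numpy, scipy, OpenCV 4.12 (cv2) and the standard library are available. Lean on these libraries where they do the work, as an engineer would, in place of code of your own. Each camera call takes 0.05 s, during which the arm holds its last target.

TASK

Put all the stray dishwasher tablets back into the blue child-proof tub: press its cap down hard, turn it counter-clockwise and take it off, drop the tablets in, then fit the cap again and lock it by pressing and turning it clockwise until it clicks up. Then prove that it is shut: turn the locked tub fully upside down with the crank, and back fully upright. Leave the other things on the worktop where they are.

Things in the scene. Friction and masses are not known exactly. Their poses are not given: they have to be found in the camera images.
- tub (a joint): Tilt of the blue tub in its stand, rad, about a level axis along the stand's y, 105 mm above the worktop. 0 = upright, 3.14 = fully upside down (both hard stops). Turned by a crank whose arm points along the stand's -x at 0, straight up at 1.57, along +x at 3.14 (the grip passes over the top). Friction of 0.25 N m holds it at any angle.
- stand: Fixed grey tilting stand, base 150 x 170 x 13 mm, with two uprights 115 mm high at y = +-63 mm. Origin: centre of the base, on the worktop. z up, y along the tilt axis toward the crank.
- tub_mouth (a point): Centre of the rim of the blue plastic tub, 145 mm above the worktop when upright, 40 mm from the tilt axis. z points out of the mouth; at tilt 0 the axes are those of the stand. Mouth 69 mm wide inside, neck 76 mm outside; the tub is 86 mm deep inside, 92 mm wide below the neck.
- crank_grip (a point): Middle of the black crank grip, a freely turning sleeve 16 mm in diameter, 54 mm long, along the stand's y; 60 mm from the tilt axis and 119 mm from the stand's centre along y. The crank arm is 35 to 45 mm from here, on the tub's side.
- cap: Child-resistant cap, white, ribbed, 102 mm across, about 230 g, with a red wing bar on its flat top. Origin: centre of the skirt's lower edge, z up; the flat top is 29 mm above it. Locked on the tub, the origin is 14 mm below the rim and x lies along the tub's x, either way round (a half turn makes no difference). It stands on its skirt when set down.
- cap_wing (a point): Middle of the cap's red wing bar, 42 mm above the cap's origin, same axes: 64 mm long (x), 14 mm thick (y), 26 mm high, standing on the flat top. To open: press the cap, keep it pressed, turn counter-clockwise seen from above by 50 to 135 degrees (best 70), lift. Fingertips may rest and press on the flat top either side of the wing.
- cap_liner (a joint): Spring disc in the cap (a tapered plug under it enters the mouth), m: 0 locked, -0.003 cap free or only laid on the neck (origin then 11 mm below the rim), +0.007 pressed to the stop. Push: 9 N at 0, 15 N at 0.004 where it can turn, 19.5 N at the stop. To close: lay the cap on at its opened angle, press beyond 0.0045, turn clockwise to the end stop, let it rise into the notch.
- tablet_0: Dishwasher tablet, a hard white block with a blue top and a red dot, 34 (x) x 24 (y) x 14 mm (z), 20 g, lying flat. Origin: centre of its underside. 2 to 4 of the four are present.
- tablet_1: Dishwasher tablet, a hard white block with a blue top and a red dot, 34 (x) x 24 (y) x 14 mm (z), 20 g, lying flat. Origin: centre of its underside. 2 to 4 of the four are present.
- tablet_2: Dishwasher tablet, a hard white block with a blue top and a red dot, 34 (x) x 24 (y) x 14 mm (z), 20 g, lying flat. Origin: centre of its underside. 2 to 4 of the four are present.
- tablet_3: Dishwasher tablet, a hard white block with a blue top and a red dot, 34 (x) x 24 (y) x 14 mm (z), 20 g, lying flat. Origin: centre of its underside. 2 to 4 of the four are present.
- tuna_tin: flat tin, 86 mm across, 40 mm high; loose bystander, origin under its centre. Not to be disturbed.
- salt_shaker: glass salt shaker, 44 mm across, 90 mm high; loose bystander, origin under its centre. Not to be disturbed.
- egg_timer: red wind-up timer, 63 mm across, 55 mm high; loose bystander, origin under its centre. Not to be disturbed.
- teaspoon: steel teaspoon, 130 mm long, lying flat; loose bystander, origin under its centre. Not to be disturbed.

How it is judged:
On the way, in this order (a step that is already met when the one before it is completed fails the run):
1. the cap is off and clear of the tub (distance between cap and tub_mouth above 0.09 m), for 0.2 s.
2. every stray tablet is in the tub (x of tablet_0 in the frame of tub_mouth between -0.045 and 0.045 m and y of tablet_0 in the frame of tub_mouth between -0.045 and 0.045 m and z of tablet_0 in the frame of tub_mouth between -0.095 and -0.001 m and x of tablet_1 in the frame of tub_mouth between -0.045 and 0.045 m and y of tablet_1 in the frame of tub_mouth between -0.045 and 0.045 m and z of tablet_1 in the frame of tub_mouth between -0.095 and -0.001 m and x of tablet_2 in the frame of tub_mouth between -0.045 and 0.045 m and y of tablet_2 in the frame of tub_mouth between -0.045 and 0.045 m and z of tablet_2 in the frame of tub_mouth between -0.095 and -0.001 m and x of tablet_3 in the frame of tub_mouth between -0.045 and 0.045 m and y of tablet_3 in the frame of tub_mouth between -0.045 and 0.045 m and z of tablet_3 in the frame of tub_mouth between -0.095 and -0.001 m), for 0.2 s.
3. the cap is locked on the tub again, with all tablets inside (all of step 2 and z of cap in the frame of tub_mouth between -0.0162 and -0.0122 m and x of cap in the frame of tub_mouth between -0.005 and 0.005 m and y of cap in the frame of tub_mouth between -0.005 and 0.005 m and angle between the x axis of cap and the x axis of tub_mouth, either way round below 0.22 rad), for 0.3 s.
4. the locked tub is fully upside down (value of joint tub above 2.95 rad and z of cap in the frame of tub_mouth between -0.0162 and -0.0122 m and x of cap in the frame of tub_mouth between -0.005 and 0.005 m and y of cap in the frame of tub_mouth between -0.005 and 0.005 m and angle between the x axis of cap and the x axis of tub_mouth, either way round below 0.22 rad and x of tablet_0 in the frame of tub_mouth between -0.045 and 0.045 m and y of tablet_0 in the frame of tub_mouth between -0.045 and 0.045 m and z of tablet_0 in the frame of tub_mouth between -0.095 and 0.006 m and x of tablet_1 in the frame of tub_mouth between -0.045 and 0.045 m and y of tablet_1 in the frame of tub_mouth between -0.045 and 0.045 m and z of tablet_1 in the frame of tub_mouth between -0.095 and 0.006 m and x of tablet_2 in the frame of tub_mouth between -0.045 and 0.045 m and y of tablet_2 in the frame of tub_mouth between -0.045 and 0.045 m and z of tablet_2 in the frame of tub_mouth between -0.095 and 0.006 m and x of tablet_3 in the frame of tub_mouth between -0.045 and 0.045 m and y of tablet_3 in the frame of tub_mouth between -0.045 and 0.045 m and z of tablet_3 in the frame of tub_mouth between -0.095 and 0.006 m), for 0.2 s.
At the end, for the whole second after the job is handed in: The tub is upright again (within 0.12 rad of its stop) and at rest, every tablet present is in it, and the cap is locked on: 12.2 to 16.2 mm below the rim (14 nominal), centred within 5 mm and within 0.22 rad of the locked angle (all of step 3 and value of joint tub below 0.12 rad and velocity of joint tub between -0.05 and 0.05 rad/s); the robot touches nothing.
It fails at once if the tuna tin is moved more than 4 cm (distance of tuna_tin from where it was at the start of the episode above 0.04 m).
It fails at once if the salt shaker is moved more than 4 cm (distance of salt_shaker from where it was at the start of the episode above 0.04 m).
It fails at once if the egg timer is moved more than 4 cm (distance of egg_timer from where it was at the start of the episode above 0.04 m).
It fails at once if the teaspoon is moved more than 4 cm (distance of teaspoon from where it was at the start of the episode above 0.04 m).
It fails at once if the cap is wrenched round over its catch without being pressed down (z of cap in the frame of tub_mouth between -0.0162 and -0.009 m and x of cap in the frame of tub_mouth between -0.012 and 0.012 m and y of cap in the frame of tub_mouth between -0.012 and 0.012 m and angle between the x axis of cap and the x axis of tub_mouth, either way round between 0.22 and 0.6 rad).
Of tablet_0, tablet_1, tablet_2, tablet_3 only 2 to 4 are there at a start; the rules pass over those that are not, and their reading is None.
At some moment in a run one of tablet_0, tablet_1, tablet_2, tablet_3 may be knocked a few centimetres aside while the robot is not near it.
Once in a run the grip may slacken for a moment while it holds something.
It also fails if it takes over 210 s, if anything falls off the work surface, if the arm or the gripper's body presses on something with over 40 N, if the wrist force passes 120 N, or if a joint passes its speed limit or range.

## Working session

There is one attempt and no reset: what is moved stays moved. The work goes in short steps, Python scripts to look and compute and a tool call to move; the robot and the scene stay as the last step left them, time stands still between calls to the robot, and variables do not carry over. Pictures are saved under pics/ and viewed, and the job is handed in when it is done.

Besides the shell and the picture viewer there is one more tool, called after ">>>" by a JSON object that holds its "name" and its "arguments". send_rows: Moves the arm, as the interface text tells. Its arguments: {"type":"object","properties":{"motion":{"type":"array"},"gripper":{"type":"number"},"grip_force":{"type":"number"}},"required":["motion"]}

```bash
mkdir -p pics
cat > h.py <<'E'
import numpy as np, cv2
from cell import sensors, read_camera, hand_in
from scipy.spatial.transform import Rotation as R
def snap(n,f):
    c=read_camera(n); cv2.imwrite('pics/'+f,c['frame'][:,:,::-1]); return c
def ray(c,u,v):
    K=np.array([[c['fx'],0,c['cx']],[0,c['fy'],c['cy']],[0,0,1]])
    p=cv2.undistortPoints(np.array([[[u,v]]],float),K,np.array(c['distortion'],float))[0,0]
    E=np.array(c['extrinsics']); Rm=E[:3,:3]; o=-Rm.T@E[:3,3]
    return o, Rm.T@np.array([p[0],-p[1],-1.0])
def plane(c,u,v,z):
    o,d=ray(c,u,v); return o+d*(z-o[2])/d[2]
def proj(c,P):
    E=np.array(c['extrinsics']); q=E[:3,:3]@np.array(P)+E[:3,3]
    K=np.array([[c['fx'],0,c['cx']],[0,c['fy'],c['cy']],[0,0,1]])
    return cv2.projectPoints(np.array([[q[0],-q[1],-q[2]]]),np.zeros(3),np.zeros(3),K,np.array(c['distortion'],float))[0][0,0]
def st():
    s=sensors.observe(); print('t',s['time'],'pos',np.round(s['tool_pos'],4),'rot',np.round(s['tool_rot'],3),'F',np.round(s['contact_force'],1),'op',round(float(s['opening']),4),'q',np.round(s['qpos'],3)); return s
E
python3 - <<'E'
from h import *
s=st(); print({k:np.shape(v) for k,v in s.items()})
for n in('scene','top','wrist'):
    c=snap(n,n+'0.png'); print(n,c['fx'],c['cx'],c['cy'],c['distortion']); print(np.round(c['extrinsics'],3))
print(R.from_euler('xyz',s['tool_rot']).as_matrix().round(3))
E
```

```text
t 0.0 pos [ 0.2291 -0.4719  0.2186] rot [-1.572  0.    -2.69 ] F [-0.8  0.3 -0.5] op 0.0915 q [-1.265  0.343  1.525 -0.     1.275 -0.146]
{'time': (), 'qpos': (6,), 'qvel': (6,), 'joint_efforts': (6,), 'tool_pos': (3,), 'tool_rot': (3,), 'contact_force': (3,), 'torque': (3,), 'opening': ()}
scene 398.9426164017904 278.7154995434283 208.31373703513324 [-0.09350027  0.          0.          0.          0.        ]
[[ 0.458 -0.889 -0.002 -0.348]
 [ 0.528  0.27   0.805 -0.325]
 [-0.715 -0.37   0.593 -1.073]
 [ 0.     0.     0.     1.   ]]
top 466.02023928631644 287.58955279084455 214.33325816326595 [-0.13191385  0.          0.          0.          0.        ]
[[-0.346 -0.938 -0.005  0.064]
 [ 0.909 -0.337  0.245 -0.524]
 [-0.231  0.081  0.969 -1.396]
 [ 0.     0.     0.     1.   ]]
wrist 360.0253064187051 285.65115428894603 208.60360678732545 [-0.08137653  0.          0.          0.          0.        ]
[[ 0.437 -0.9   -0.002 -0.524]
 [ 0.87   0.423 -0.255  0.031]
 [ 0.23   0.11   0.967 -0.39 ]
 [ 0.     0.     0.     1.   ]]
[[-0.9   -0.     0.437]
 [-0.437  0.001 -0.9  ]
 [-0.    -1.    -0.002]]
```

View pics/scene0.png

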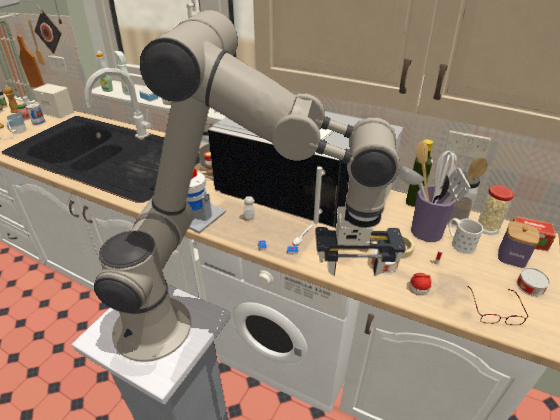

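View pics/top0.png

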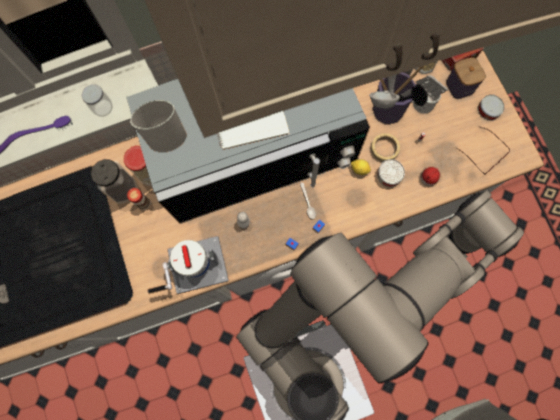

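View pics/wrist0.png

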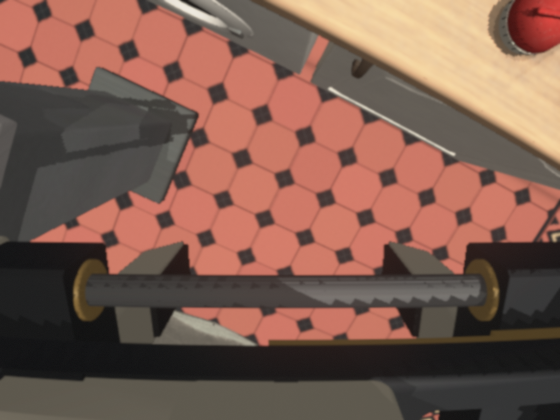

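Both views show two blue tablets, at top (292,244) and (319,226). The tub is at top (188,258), with its crank on the left. I'll zoom in and measure.

Run:
```python
from h import *
c=snap('top','t1.png'); f=c['frame'][:,:,::-1]
a=cv2.resize(f[150:310,110:350],(800,533),interpolation=cv2.INTER_CUBIC); cv2.imwrite('pics/t1z.png',a)
hsv=cv2.cvtColor(f,cv2.COLOR_BGR2HSV)
m=cv2.inRange(hsv,(105,150,80),(130,255,255)); 
n,l,s,ce=cv2.connectedComponentsWithStats(m)
for i in range(1,n):
    if s[i,4]>15: print('blue',ce[i],s[i],plane(c,*ce[i],0.014))
m=cv2.inRange(hsv,(0,170,90),(8,255,255))|cv2.inRange(hsv,(172,170,90),(180,255,255))
n,l,s,ce=cv2.connectedComponentsWithStats(m)
for i in range(1,n):
    if 30<s[i,4]<2000: print('red',ce[i],s[i],plane(c,*ce[i],0.185))
c=snap('scene','s1.png'); f=c['frame'][:,:,::-1]
a=cv2.resize(f[150:310,150:330],(720,640),interpolation=cv2.INTER_CUBIC)[:600]; cv2.imwrite('pics/s1z.png',a)
```

```text
blue [318.42424242 225.96969697] [314 221  10  10  33] [ 0.45447975 -0.20594972  0.014     ]
blue [291.63157895 243.65789474] [287 239  10   9  38] [ 0.43016288 -0.10457855  0.014     ]
red [132.69047619 159.33333333] [127 154  11  11  42] [0.80763137 0.26720454 0.185     ]
red [430.91397849 174.89784946] [423 168  16  15 186] [ 0.45002641 -0.55295204  0.185     ]
red [135.59701493 195.94029851] [128 189  14  13  67] [0.69284851 0.28909007 0.185     ]
red [185.95  256.375] [183 246   7  21  80] [0.46946668 0.20054513 0.185     ]
```

View pics/t1z.png

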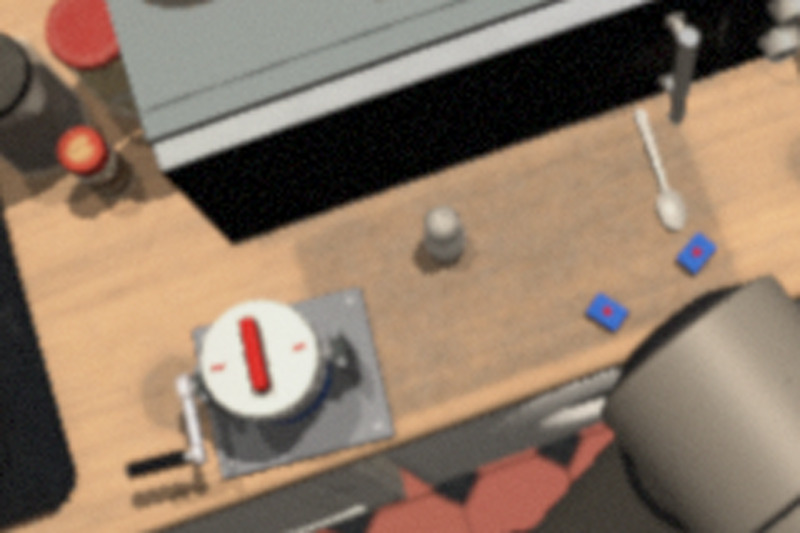

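View pics/s1z.png

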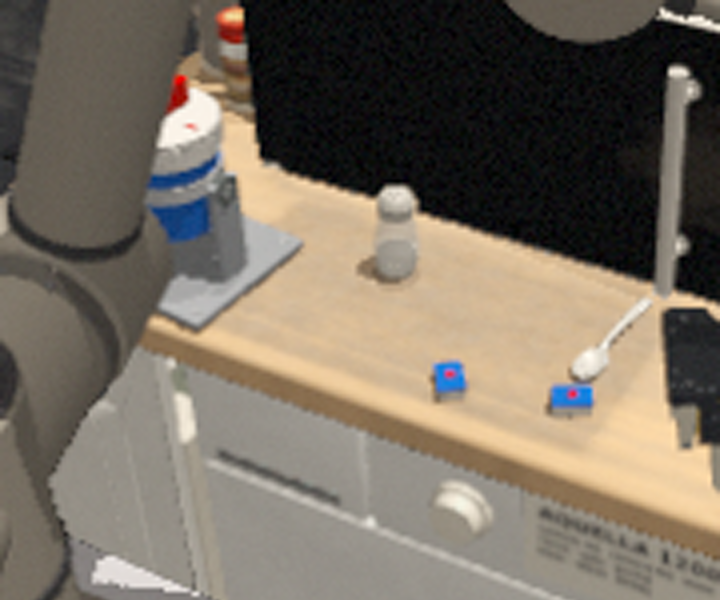

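Run:
```python
from h import *
c=read_camera('top'); f=c['frame'][:,:,::-1]; s=3.333
Z=lambda u,v:(110+u/s,150+v/s)
def P(n,u,v,z): print(n,plane(c,*Z(u,v),z).round(4))
P('wing a',248,320,.186);P('wing b',261,390,.186)
P('grip l',130,469,.105);P('grip r',185,459,.105)
P('grip mid top',157,464,.113)
P('base c1',353,290,.013);P('base c2',393,436,.013);P('base c3',224,474,.013);P('base c0',193,327,.013)
P('salt',443,222,.085)
P('salt base',443,255,.0)
P('spoon a',641,112,.005);P('spoon b',672,215,.005)
P('mw corner',235,240,.0); P('mw r',690,100,0);P('handle bot',678,122,.05)
P('cap c',259,358,.160)
for n,pts in(('t0',[(601,291),(629,309),(616,331),(588,314)]),('t1',[(694,234),(716,246),(700,273),(677,261)])):
    q=[plane(c,*Z(*p),.014) for p in pts]
    for p in q: print(n,p.round(4))
    e=[q[(i+1)%4]-q[i] for i in range(4)]; print([ (round(np.linalg.norm(x),4),round(np.degrees(np.arctan2(x[1],x[0])),0)) for x in e])
for p in [(300,258),(240,282),(420,230)]: print('edge?',plane(c,*p,0).round(3))
c=read_camera('scene')
for p in [(200,232),(330,265),(440,310),(262,241)]: print('scene',plane(c,*p,0).round(3))
```

```text
wing a [0.4992 0.1956 0.186 ]
wing b [0.4381 0.2032 0.186 ]
grip l [0.4271 0.3495 0.105 ]
grip r [0.4188 0.2996 0.105 ]
grip mid top [0.4217 0.3231 0.113 ]
base c1 [0.5353 0.1169 0.013 ]
base c2 [0.3882 0.1255 0.013 ]
base c3 [0.4089 0.2887 0.013 ]
base c0 [0.5545 0.2751 0.013 ]
salt [0.5497 0.012  0.085 ]
salt base [0.541  0.0238 0.    ]
spoon a [ 0.6095 -0.2092  0.005 ]
spoon b [ 0.4998 -0.2002  0.005 ]
mw corner [0.6269 0.2126 0.    ]
mw r [ 0.6057 -0.2605  0.    ]
handle bot [ 0.5744 -0.2329  0.05  ]
cap c [0.4705 0.2006 0.16  ]
t0 [ 0.451  -0.1078  0.014 ]
t0 [ 0.4252 -0.1269  0.014 ]
t0 [ 0.4094 -0.1077  0.014 ]
t0 [ 0.4343 -0.0883  0.014 ]
[(np.float64(0.0322), np.float64(-144.0)), (np.float64(0.0248), np.float64(129.0)), (np.float64(0.0315), np.float64(38.0)), (np.float64(0.0257), np.float64(-49.0))]
t1 [ 0.4726 -0.2122  0.014 ]
t1 [ 0.454 -0.228  0.014]
t1 [ 0.4344 -0.2037  0.014 ]
t1 [ 0.4532 -0.1871  0.014 ]
[(np.float64(0.0243), np.float64(-140.0)), (np.float64(0.0312), np.float64(129.0)), (np.float64(0.0251), np.float64(41.0)), (np.float64(0.0317), np.float64(-52.0))]
edge? [ 0.379 -0.114  0.   ]
edge? [0.373 0.092 0.   ]
edge? [ 0.328 -0.517  0.   ]
scene [0.394 0.123 0.   ]
scene [ 0.449 -0.344 -0.   ]
scene [ 0.419 -0.695  0.   ]
scene [ 0.452 -0.095  0.   ]
```

```bash
cat >> h.py <<'E'
def go(x,y,z,hd=None):
    "print shift in tool axes and twist to reach world xyz, with tool z heading hd deg"
    s=sensors.observe(); M=R.from_euler('xyz',s['tool_rot']).as_matrix()
    d=M.T@(np.array([x,y,z])-s['tool_pos']); h=np.degrees(np.arctan2(M[1,2],M[0,2]))
    tw=0 if hd is None else -((hd-h+180)%360-180)
    print('heading',h.round(2),'shift',d.round(4),'twist',round(float(tw),2))
E
python3 - <<'E'
from h import *
go(.42,-.2,.33,-96)
go(.40,.20,.33,-96)
E
```

```text
heading -64.11 shift [-0.2905 -0.1109 -0.1617] twist 31.89
heading -64.11 shift [-0.4471 -0.1107 -0.5303] twist 31.89
```

>>> {"name": "send_rows", "arguments": {"motion": [[[-0.03,-0.04,-0.02,4],[-0.07,-0.08,-0.04,8],[-0.11,-0.11,-0.06,12],[-0.15,-0.11,-0.08,16],[-0.19,-0.11,-0.105,20],[-0.22,-0.11,-0.125,24],[-0.26,-0.11,-0.145,28],[-0.29,-0.11,-0.16,32]]], "gripper": 0.5}}

```text
time: 1.15
tool_pos: [0.4212, -0.1994, 0.3294]
tool_rot: [-1.571, 0.001, 3.033]
contact_force: [0.4, -1.2, 0.6]
opening: 0.0457
```

Run:
```python
from h import *
st()
c=snap('wrist','w1.png'); snap('top','t2.png'); snap('scene','s2.png')
go(.42,.2,.33,-96)
```

```text
t 1.15 pos [ 0.4212 -0.1994  0.3294] rot [-1.571e+00  1.000e-03  3.033e+00] F [ 0.4 -1.2  0.6] op 0.0457 q [-6.070e-01  1.650e-01  1.461e+00  1.000e-03  1.516e+00  1.072e+00]
heading -95.87 shift [ 0.0419 -0.0008 -0.3981] twist 0.13
```

View pics/w1.png

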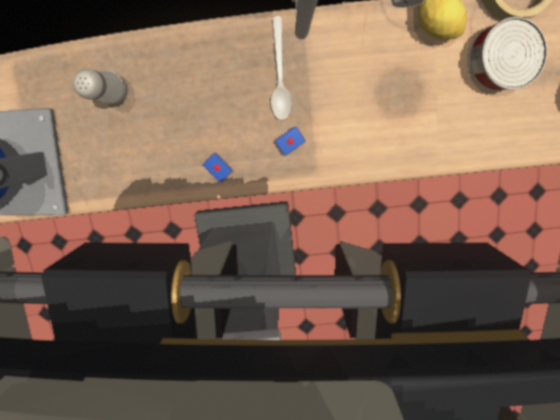

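View pics/t2.png

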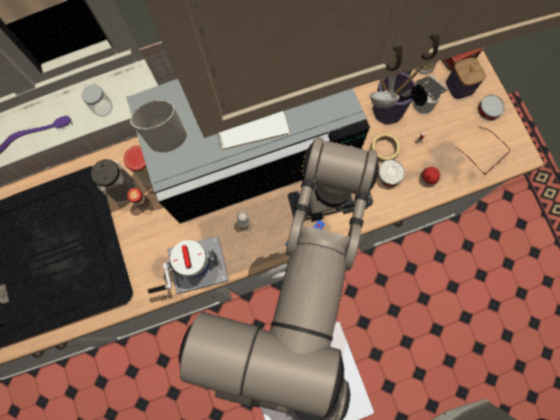

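View pics/s2.png

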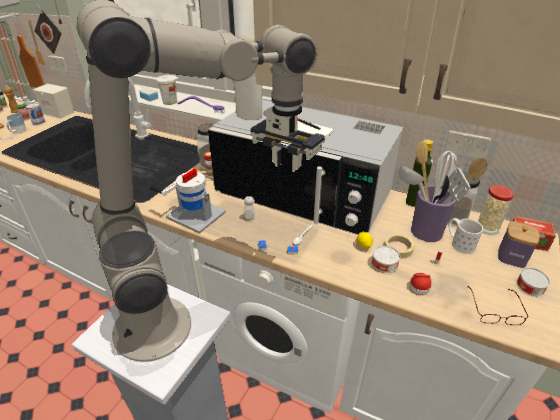

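The wrist view shows two tablets, at (218,167) and (290,140), and the whole counter is visible with no others. The bystanders are spoon, salt, tin and timer. Next I'll move over to the tub.

>>> {"name": "send_rows", "arguments": {"motion": [[[0.01,0,-0.05,0],[0.02,0,-0.1,0],[0.03,0,-0.15,0],[0.03,0,-0.2,0],[0.04,0,-0.25,0],[0.04,0,-0.3,0],[0.04,0,-0.35,0],[0.04,0,-0.4,0]]]}}

```text
time: 2.1
tool_pos: [0.4218, 0.1973, 0.3295]
tool_rot: [-1.571, 0.001, 3.039]
contact_force: [0.6, -0.5, 0.9]
opening: 0.0463
```

Run:
```python
from h import *
st()
c=snap('wrist','w2.png')
```

```text
t 2.1 pos [0.4218 0.1973 0.3295] rot [-1.571e+00  1.000e-03  3.039e+00] F [ 0.6 -0.5  0.9] op 0.0463 q [ 0.273  0.164  1.462 -0.     1.515  1.947]
```

View pics/w2.png

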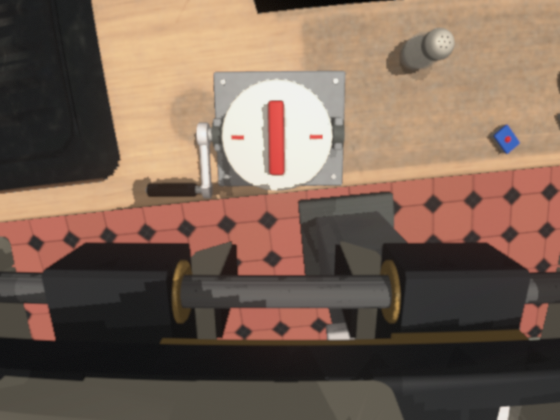

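The wrist view shows the cap at (277,133), the wing (276,138), the grip (172,190) and the base corners around (215..345, 72..187).

Run:
```python
from h import *
c=read_camera('wrist'); f=c['frame'][:,:,::-1]
hsv=cv2.cvtColor(f,cv2.COLOR_BGR2HSV)
m=cv2.inRange(hsv,(0,170,90),(6,255,255))|cv2.inRange(hsv,(174,170,90),(180,255,255)); m[:,350:]=0;m[190:]=0
n,l,s,ce=cv2.connectedComponentsWithStats(m)
for i in range(1,n):
    if s[i,4]>20: print(ce[i],s[i],plane(c,*ce[i],.186 if s[i,4]>300 else .16).round(4))
cn=max(cv2.findContours(m,0,1)[0],key=cv2.contourArea)
r=cv2.minAreaRect(cn); b=cv2.boxPoints(r); q=np.array([plane(c,*p,.186) for p in b]); print(q.round(4))
# side midpoints of short edges
e=[np.linalg.norm(q[(i+1)%4]-q[i]) for i in range(4)]; i=int(np.argmin(e[:2]))
a=(q[i]+q[i+1])/2; b2=(q[(i+2)%4]+q[(i+3)%4])/2; d=a-b2; print('wing len',np.linalg.norm(d),'ang',np.degrees(np.arctan2(d[1],d[0])),'c',(a+b2)/2)
hs=cv2.inRange(hsv,(0,0,170),(180,60,255)); hs[:,:200]=0;hs[:,350:]=0;hs[200:]=0
cn=max(cv2.findContours(hs,0,1)[0],key=cv2.contourArea); (u,v),(A,B),an=cv2.fitEllipse(cv2.convexHull(cn)); print('cap ell',u,v,A,B,plane(c,u,v,.16).round(4), plane(c,u,v,.146).round(4))
for n,p,z in(('grip',(172,190),.113),('b1',(215,72),.013),('b2',(345,71),.013),('b3',(344,187),.013),('bL',(222,186),.013)): print(n,plane(c,*p,z).round(4))
cv2.imwrite('pics/w2z.png',cv2.resize(f[60:220,140:360],(770,560),interpolation=cv2.INTER_CUBIC))
t=cv2.inRange(hsv,(105,150,80),(130,255,255));n,l,s,ce=cv2.connectedComponentsWithStats(t)
for i in range(1,n):
    if s[i,4]>60: print('blue',ce[i],s[i],plane(c,*ce[i],.014).round(4))
```

```text
[284.11783439 156.85031847] [279 128  12  44 314] [0.4545 0.2035 0.186 ]
[[0.4791 0.2053 0.186 ]
 [0.4782 0.1961 0.186 ]
 [0.4419 0.1996 0.186 ]
 [0.4428 0.2091 0.186 ]]
wing len 0.036494577649891474 ang -5.668802070170626 c [0.46051873 0.20253236 0.186     ]
cap ell 287.03594970703125 114.67940521240234 135.6772918701172 152.00563049316406 [0.4893 0.1976 0.16  ] [0.4893 0.1976 0.146 ]
grip [0.4226 0.3305 0.113 ]
b1 [0.5517 0.2841 0.013 ]
b2 [0.5364 0.119  0.013 ]
b3 [0.386  0.1297 0.013 ]
bL [0.4036 0.2954 0.013 ]
blue [512.09433962 139.03396226] [501 127  24  25 265] [ 0.4312 -0.104   0.014 ]
```

View pics/w2z.png

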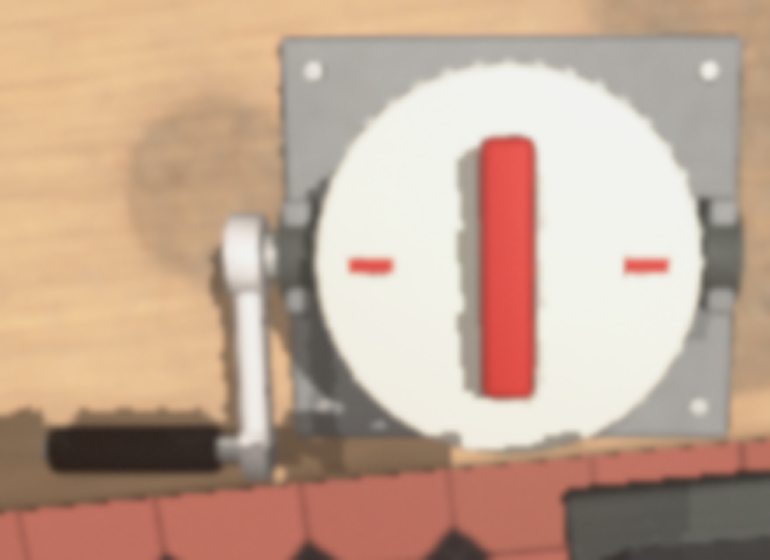

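Run:
```python
from h import *
s=st()
c=read_camera('wrist'); f=c['frame'][:,:,::-1]
Z=lambda u,v:(140+u/3.5,60+v/3.5)
def P(n,u,v,z): p=plane(c,*Z(u,v),z); print(n,p.round(4)); return p
a=P('w top',508.5,137,.186); b=P('w bot',508.5,399,.186); d=a-b; print(np.linalg.norm(d),np.degrees(np.arctan2(d[1],d[0])),(a+b)/2)
a=P('m l',371,265.5,.16); b=P('m r',646,265.5,.16); d=a-b; print(np.linalg.norm(d),np.degrees(np.arctan2(d[1],d[0])),(a+b)/2)
g1=P('gl',47,450,.107); g2=P('gr',222,450,.107); d=g1-g2; print(np.linalg.norm(d),np.degrees(np.arctan2(d[1],d[0])),(g1+g2)/2)
q=np.array([P('b',*p,.013) for p in[(281,38),(741,39),(729,437),(293,437)]]); print('mean',q.mean(0))
hsv=cv2.cvtColor(f,cv2.COLOR_BGR2HSV); 
m=cv2.inRange(hsv,(0,120,100),(8,255,255))|cv2.inRange(hsv,(172,120,100),(180,255,255)); m[:,:200]=0;m[:,340:]=0;m[182:]=0;m[:80]=0
n,l,s,ce=cv2.connectedComponentsWithStats(m)
for i in range(1,n):
    if s[i,4]>5: print(ce[i],s[i])
```

```text
t 2.2 pos [0.4215 0.2004 0.3287] rot [-1.572e+00 -1.000e-03  3.045e+00] F [-0.5 -0.8  0. ] op 0.0461 q [0.278 0.167 1.46  0.002 1.515 1.945]
w top [0.5019 0.1939 0.186 ]
w bot [0.4396 0.2    0.186 ]
0.06259651090814584 -5.534125115931338 [0.47075676 0.19696546 0.186     ]
m l [0.474  0.2329 0.16  ]
m r [0.4671 0.1612 0.16  ]
0.07198544965565427 84.48328897694327 [0.47055885 0.19706765 0.16      ]
gl [0.4249 0.3488 0.107 ]
gr [0.4194 0.2929 0.107 ]
0.05618892289176768 84.33955441986845 [0.42213644 0.32082412 0.107     ]
b [0.5519 0.2728 0.013 ]
b [0.5354 0.1062 0.013 ]
b [0.3883 0.1192 0.013 ]
b [0.4046 0.2883 0.013 ]
mean [0.4700539  0.19661084 0.013     ]
[280.01094891 136.49817518] [ 273  100   15   74 1096]
[241.4 135.9] [236 135  11   3  30]
[319.53125 135.9375 ] [314 135  12   3  32]
```

Run:
```python
from h import *
for k in range(3):
    c=read_camera('wrist'); f=c['frame'][:,:,::-1]
    s=st()
    hsv=cv2.cvtColor(f,cv2.COLOR_BGR2HSV); 
    m=cv2.inRange(hsv,(0,120,100),(8,255,255))|cv2.inRange(hsv,(172,120,100),(180,255,255)); m[:,:200]=0;m[:,340:]=0;m[182:]=0;m[:80]=0
    n,l,s,ce=cv2.connectedComponentsWithStats(m)
    M=[]
    for i in range(1,n):
        if s[i,4]>500: 
            r=cv2.minAreaRect(np.argwhere(l==i)[:,::-1].astype(np.float32)); print('wing',ce[i],r,plane(c,*r[0],.183).round(4))
        elif s[i,4]>5: M.append(plane(c,*ce[i],.16))
    d=M[0]-M[1]; print('marks',np.linalg.norm(d),np.degrees(np.arctan2(d[1],d[0])),(M[0]+M[1])/2)
    m=cv2.inRange(hsv,(0,0,0),(180,255,60));m[:,:120]=0;m[:,210:]=0;m[:170]=0;m[215:]=0
    n,l,s,ce=cv2.connectedComponentsWithStats(m)
    i=1+np.argmax(s[1:,4]); print('grip',ce[i],s[i],plane(c,*ce[i],.107).round(4))
cv2.imwrite('pics/w3.png',f)
```

```text
t 2.3 pos [0.4216 0.1964 0.3288] rot [-1.570e+00 -1.000e-03  3.041e+00] F [-0.1 -0.7 -0.2] op 0.0458 q [ 2.710e-01  1.640e-01  1.463e+00 -1.000e-03  1.515e+00  1.942e+00]
wing [276.52532833 136.55534709] ((276.6531677246094, 136.507080078125), (73.1888427734375, 14.711220741271973), 88.83085632324219) [0.472  0.2014 0.183 ]
marks 0.07208106134624846 84.3675586342781 [0.47112216 0.20142124 0.16      ]
grip [171.25493716 188.56014363] [147 183  49  12 557] [0.4231 0.3257 0.107 ]
t 2.35 pos [0.4217 0.1955 0.329 ] rot [-1.570e+00 -1.000e-03  3.039e+00] F [ 0.1 -0.2 -0.1] op 0.0464 q [ 2.690e-01  1.640e-01  1.464e+00 -1.000e-03  1.515e+00  1.943e+00]
wing [274.67184644 136.8738574 ] ((274.5, 136.5), (73.0, 15.0), 90.0) [0.4723 0.2015 0.183 ]
marks 0.07183981844399928 -95.23295862340017 [0.47098523 0.20142383 0.16      ]
grip [169.49806202 189.02131783] [146 184  48  11 516] [0.4232 0.3261 0.107 ]
t 2.4 pos [0.4218 0.195  0.3291] rot [-1.57  -0.     3.038] F [ 0.3 -0.7  0.4] op 0.0461 q [ 0.268  0.163  1.464 -0.     1.515  1.943]
wing [273.58759124 137.43156934] ((273.5, 137.5), (73.0, 15.0), 90.0) [0.4716 0.2015 0.183 ]
marks 0.07258484166765604 -95.36151312553518 [0.47105128 0.20134805 0.16      ]
grip [168.87927928 189.48468468] [146 184  48  12 555] [0.4231 0.3261 0.107 ]
```

Run:
```python
from h import *
go(.471,.2012,.195,-95.4)
```

```text
heading -95.95 shift [-0.0483  0.1341 -0.0113] twist -0.55
```

>>> {"name": "send_rows", "arguments": {"motion": [[[-0.02,0.02,-0.005,0],[-0.04,0.05,-0.01,0],[-0.0483,0.08,-0.0113,-0.5],[-0.0483,0.11,-0.0113,-0.5],[-0.0483,0.13,-0.0113,-0.5],[-0.0483,0.1341,-0.0113,-0.5],[-0.0483,0.1341,-0.0113,-0.5],[-0.0483,0.1341,-0.0113,-0.5]]]}}

```text
time: 3.2
tool_pos: [0.4719, 0.2005, 0.1965]
tool_rot: [-1.571, 0.002, 3.045]
contact_force: [-0.4, 0.5, -0.5]
opening: 0.046
```

Run:
```python
from h import *
st();go(.471,.2012,.188,-95.4)
snap('wrist','w4.png'); c=snap('scene','s4.png'); cv2.imwrite('pics/s4z.png',cv2.resize(c['frame'][100:260,120:320,::-1],(750,600)))
go(.471,.2012,.188,-95.4)
```

```text
t 3.2 pos [0.4719 0.2005 0.1965] rot [-1.571e+00  2.000e-03  3.045e+00] F [-0.4  0.5 -0.5] op 0.046 q [ 2.530e-01  3.390e-01  1.595e+00 -1.000e-03  1.206e+00  1.920e+00]
heading -95.52 shift [ 0.001   0.0085 -0.0006] twist -0.12
heading -95.48 shift [ 0.0008  0.0084 -0.0001] twist -0.08
```

View pics/w4.png

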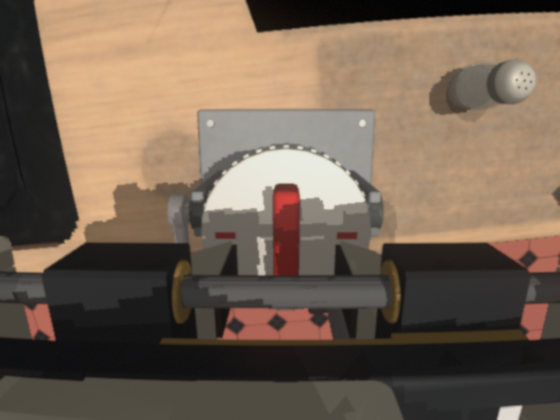

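View pics/s4z.png

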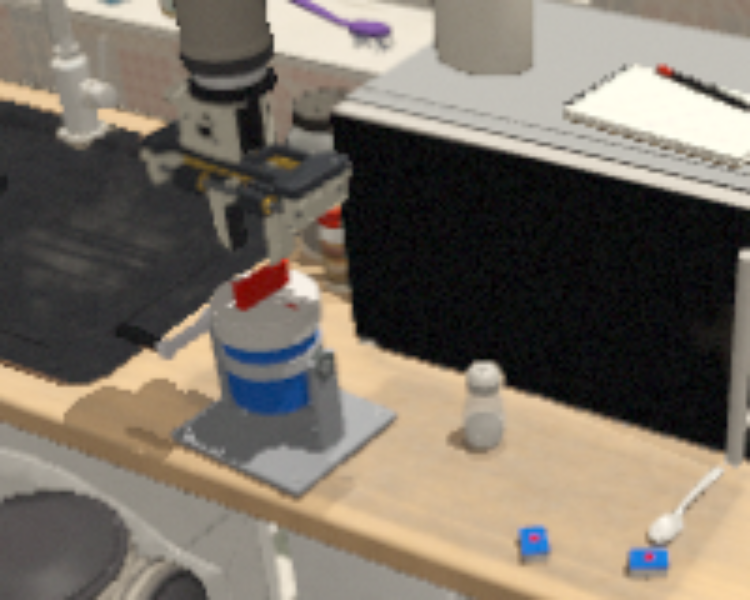

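>>> {"name": "send_rows", "arguments": {"motion": [[[0.0008,0.004,0,0],[0.0008,0.0085,0,0],[0.0008,0.0085,0,0]]]}}

```text
time: 3.6
tool_pos: [0.4706, 0.2011, 0.1874]
tool_rot: [-1.571, 0.001, 3.046]
contact_force: [0.6, -0.7, -0.6]
opening: 0.046
```

>>> {"name": "send_rows", "arguments": {"motion": [[[0,0,0,0],[0,0,0,0],[0,0,0,0],[0,0,0,0],[0,0,0,0]]], "gripper": 0, "grip_force": 35}}

```text
time: 4.1
tool_pos: [0.4706, 0.2011, 0.1875]
tool_rot: [-1.571, 0.002, 3.046]
contact_force: [0.6, -0.5, -0.1]
opening: 0.0107
```

>>> {"name": "send_rows", "arguments": {"motion": [[[0,0.004,0,0],[0,0.008,0,0],[0,0.011,0,0],[0,0.011,0,0]]]}}

```text
time: 4.5
tool_pos: [0.4707, 0.2011, 0.1771]
tool_rot: [-1.571, 0.002, 3.046]
contact_force: [-2.8, -1.6, 11.1]
opening: 0.0002
```

Run:
```python
from h import *
st()
c=snap('wrist','w5.png')
```

```text
t 4.5 pos [0.4707 0.2011 0.1771] rot [-1.571e+00  2.000e-03  3.046e+00] F [-2.8 -1.6 11.1] op 0.0002 q [ 2.540e-01  3.560e-01  1.627e+00 -1.000e-03  1.156e+00  1.921e+00]
```

View pics/w5.png

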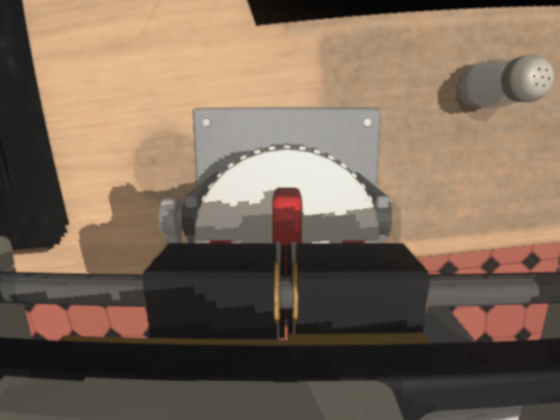

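Run:
```python
from h import *
c=snap('scene','s5.png'); cv2.imwrite('pics/s5z.png',cv2.resize(c['frame'][140:230,150:250,::-1],(660,594),interpolation=cv2.INTER_CUBIC))
c=snap('top','t5.png'); cv2.imwrite('pics/t5z.png',cv2.resize(c['frame'][200:320,120:280,::-1],(800,600),interpolation=cv2.INTER_CUBIC)); st()
```

```text
t 4.65 pos [0.4707 0.2011 0.1774] rot [-1.571e+00  2.000e-03  3.046e+00] F [-3.4 -1.1  9.6] op 0.0007 q [ 2.540e-01  3.550e-01  1.627e+00 -1.000e-03  1.157e+00  1.921e+00]
```

View pics/s5z.png

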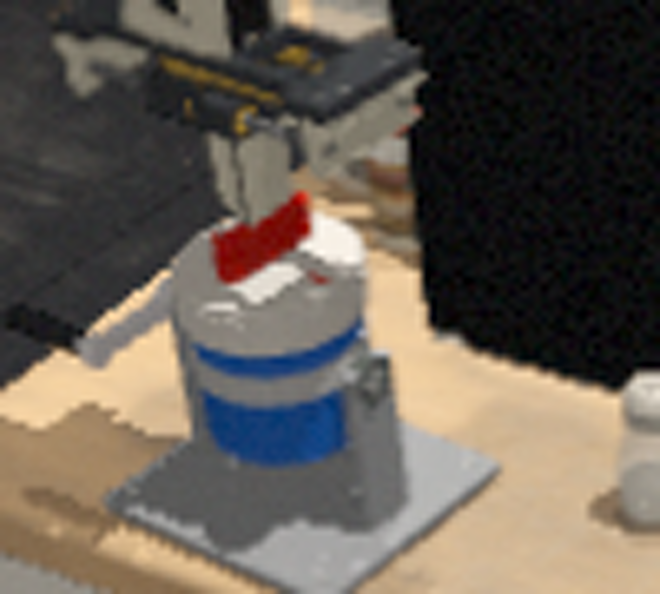

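View pics/t5z.png

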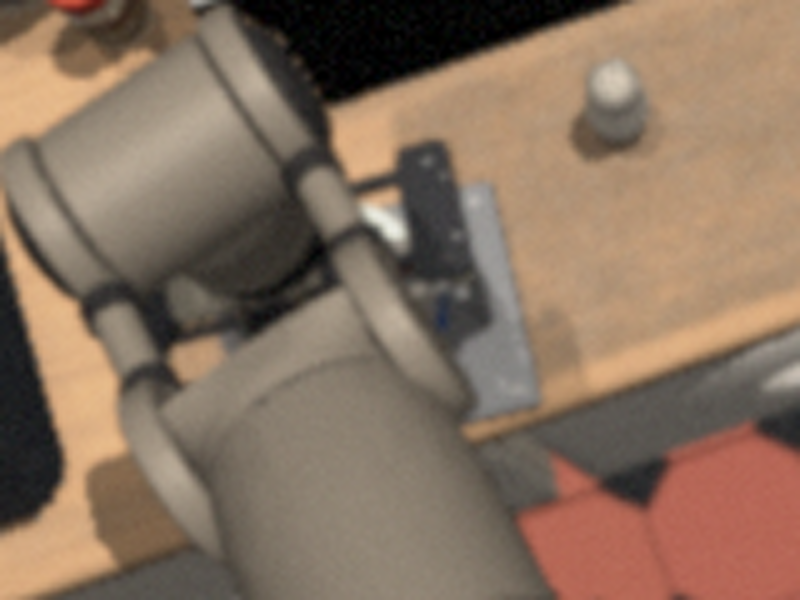

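Run:
```python
from h import *
c=read_camera('scene'); f=c['frame'][:,:,::-1].copy()
X,Y=.471,.2012; s=np.array(st()['tool_pos'])
for n,p in(('tcp',s),('tip',s-[0,0,.025]),('wingtop',[X,Y,.186]),('wingbase',[X,Y,.16]),('basec',[X,Y,.013]),('rim z',[X,Y,.145])):
    q=proj(c,p); z=((q-[150,140])*6.6).round(0); print(n,q.round(1),z)
```

```text
t 4.7 pos [0.4707 0.2011 0.1774] rot [-1.571e+00  3.000e-03  3.046e+00] F [-3.  -0.9  9.9] op 0.0004 q [ 2.540e-01  3.550e-01  1.627e+00 -1.000e-03  1.157e+00  1.921e+00]
tcp [189.  173.5] [258. 221.]
tip [190.  179.6] [264. 261.]
wingtop [188.7 171.4] [256. 207.]
wingbase [189.7 177.7] [262. 249.]
basec [195.  211.3] [297. 471.]
rim z [190.3 181.3] [266. 273.]
```

Run:
```python
from h import *
c=read_camera('scene')
for n,p in(('-y finger inner tip',[.47,.1775,.1715]),('+y',[.474,.2235,.1715]),('tip if tip=TCP -y',[.47,.1775,.1965]),('tip if TCP +y',[.474,.2235,.1965])):
    q=proj(c,p); print(n,((q-[120,100])*3.75).round(0))
c=read_camera('wrist'); s=np.array(st()['tool_pos'])
E=np.array(c['extrinsics']);print('cam',-E[:3,:3].T@E[:3,3])
for n,p in(('tcp',s),('tip',s-[0,0,.025]),('wingtop',[.471,.2012,.179]),('wing end+x',[.503,.198,.179]),('m',[.474,.237,.153]),('edge+x',[.522,.196,.153])):
    print(n,proj(c,p).round(0))
cv2.imwrite('pics/w6.png',cv2.resize(c['frame'][150:350,180:400,::-1],(770,700))[:600])
```

```text
-y finger inner tip [280. 288.]
+y [243. 274.]
tip if tip=TCP -y [276. 264.]
tip if TCP +y [239. 251.]
t 4.8 pos [0.4707 0.2011 0.1775] rot [-1.571e+00  3.000e-03  3.046e+00] F [-2.9 -0.4 10.4] op 0.0002 q [ 2.540e-01  3.550e-01  1.627e+00 -1.000e-03  1.157e+00  1.921e+00]
cam [0.53869034 0.19523508 0.34350282]
tcp [287. 257.]
tip [287. 240.]
wingtop [287. 258.]
wing end+x [287. 194.]
m [223. 241.]
edge+x [287. 148.]
```

View pics/w6.png

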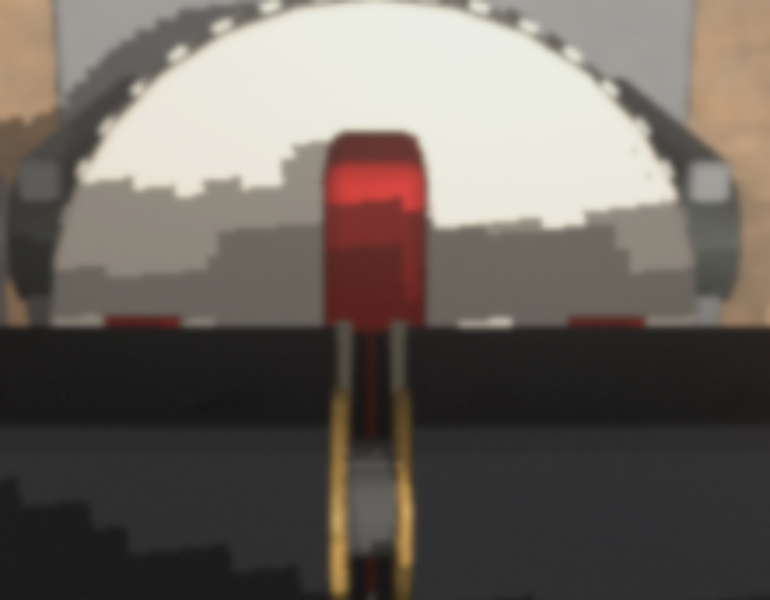

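The scene view shows the closed fingers resting on top of the wing, so the real fingertips look about 25 mm shorter than I assumed. I'll raise the tool, open, and find the flat top by contact.

>>> {"name": "send_rows", "arguments": {"motion": [[[0,-0.01,0,0],[0,-0.02,0,0],[0,-0.02,0,0]]]}}

```text
time: 5.1
tool_pos: [0.4715, 0.2013, 0.1989]
tool_rot: [-1.572, 0.005, 3.046]
contact_force: [0.0, 0.6, 0.5]
opening: 0.0004
```

>>> {"name": "send_rows", "arguments": {"motion": [[[0,0,0,0],[0,0,0,0],[0,0,0,0],[0,0,0,0],[0,0,0,0],[0,0,0,0]]], "gripper": 0.5}}

```text
time: 5.7
tool_pos: [0.4714, 0.2013, 0.1988]
tool_rot: [-1.572, 0.005, 3.046]
contact_force: [0.1, -0.5, 0.1]
opening: 0.0432
```

Run:
```python
from h import *
s=st();go(.471,.2012,.188,-95.4)
c=read_camera('scene'); cv2.imwrite('pics/s7z.png',cv2.resize(c['frame'][110:230,130:270,::-1],(700,600),interpolation=cv2.INTER_CUBIC))
p=np.array(s['tool_pos'])
for n,q in (('tcp',p),('tip',p-[0,0,.025])): print(n,((proj(c,q)-[130,110])*5).round(0))
c=read_camera('wrist'); cv2.imwrite('pics/w7.png',c['frame'][:,:,::-1])
```

```text
t 5.7 pos [0.4714 0.2013 0.1988] rot [-1.572  0.005  3.046] F [ 0.1 -0.5  0.1] op 0.0432 q [ 2.540e-01  3.340e-01  1.595e+00 -1.000e-03  1.207e+00  1.921e+00]
heading -95.46 shift [0.0005 0.0108 0.0002] twist -0.06
tcp [291. 291.]
tip [296. 321.]
```

View pics/s7z.png

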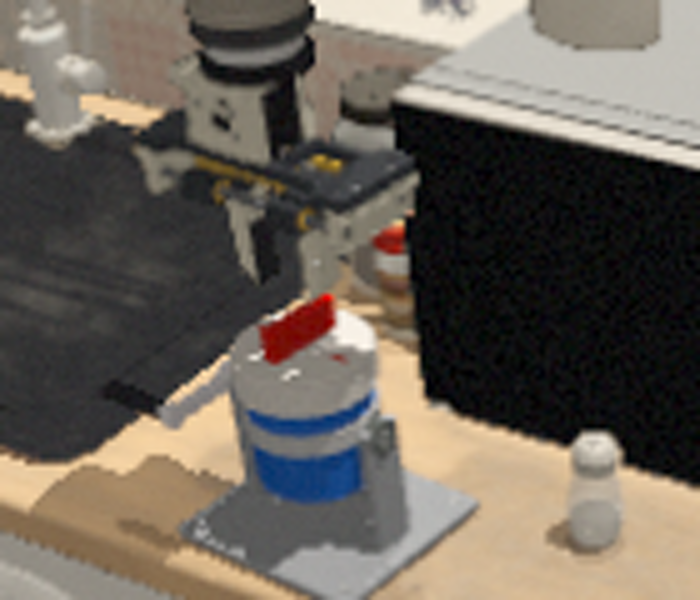

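View pics/w7.png

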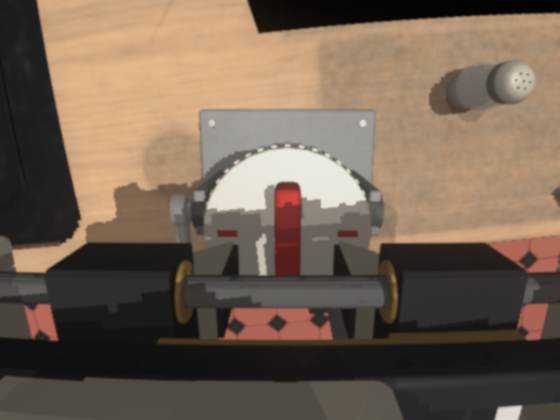

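The fingertips appear at the reported TCP itself, with their midpoint at (288,289) against the projected TCP at (291,291). From here I'll treat the tip as the TCP and descend around the wing.

>>> {"name": "send_rows", "arguments": {"motion": [[[0.0,0.01,0,0],[0.0,0.02,0,0],[0,0.028,0,0],[0,0.033,0,0],[0,0.035,0,0],[0,0.035,0,0]]]}}

```text
time: 6.4
tool_pos: [0.4716, 0.2014, 0.1635]
tool_rot: [-1.572, 0.004, 3.046]
contact_force: [-0.3, 0.2, -0.0]
opening: 0.0459
```

>>> {"name": "send_rows", "arguments": {"motion": [[[0,0,0,0],[0,0,0,0],[0,0,0,0],[0,0,0,0],[0,0,0,0],[0,0,0,0]]], "gripper": 0}}

```text
time: 7.0
tool_pos: [0.4716, 0.2008, 0.1637]
tool_rot: [-1.571, 0.005, 3.046]
contact_force: [-1.1, -4.2, 1.4]
opening: 0.0138
```

Wing gripped (13.8 mm). Pressing.

>>> {"name": "send_rows", "arguments": {"motion": [[[0,0.003,0,0],[0,0.006,0,0],[0,0.009,0,0],[0,0.011,0,0],[0,0.011,0,0]]]}}

```text
time: 7.5
tool_pos: [0.4728, 0.2008, 0.1564]
tool_rot: [-1.572, 0.009, 3.046]
contact_force: [-7.5, -4.3, 26.1]
opening: 0.0139
```

>>> {"name": "send_rows", "arguments": {"motion": [[[0.001,0.005,0,-4],[0.001,0.005,0,-9],[0.001,0.005,0,-15],[0.001,0.005,0,-22],[0.001,0.005,0,-29],[0.001,0.005,0,-36]]]}}

```text
time: 8.1
tool_pos: [0.4747, 0.2018, 0.156]
tool_rot: [-1.564, 0.018, -2.606]
contact_force: [-4.2, -2.2, 28.4]
opening: 0.0141
```

>>> {"name": "send_rows", "arguments": {"motion": [[[0.001,0.004,-0.001,-7],[0.001,0.004,-0.001,-14],[0.001,0.004,-0.001,-21],[0.001,0.004,-0.001,-28],[0.001,0.004,-0.001,-34],[0.001,0.004,-0.001,-34]]]}}

```text
time: 8.7
tool_pos: [0.4744, 0.2022, 0.1559]
tool_rot: [-1.552, 0.014, -2.011]
contact_force: [-7.0, -5.3, 29.0]
opening: 0.0148
```

Run:
```python
from h import *
st()
snap('wrist','w8.png');go(.471,.2012,.25,-25.4)
```

```text
t 8.7 pos [0.4744 0.2022 0.1559] rot [-1.552  0.014 -2.011] F [-7.  -5.3 29. ] op 0.0148 q [ 2.550e-01  3.730e-01  1.666e+00 -1.000e-03  1.079e+00  6.960e-01]
heading -25.37 shift [ 0.001  -0.0942 -0.0009] twist 0.03
```

View pics/w8.png

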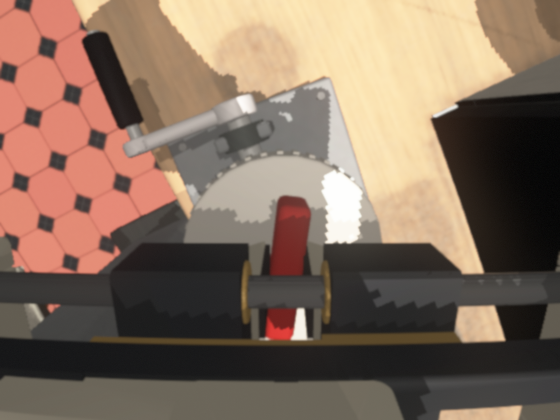

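>>> {"name": "send_rows", "arguments": {"motion": [[[0,-0.006,0,0],[0,-0.015,0,0],[0,-0.03,0,0],[0,-0.05,0,0],[0,-0.075,0,0],[0,-0.095,0,0]]]}}

```text
time: 9.35
tool_pos: [0.4722, 0.2021, 0.2516]
tool_rot: [-1.552, 0.015, -2.013]
contact_force: [0.3, 0.3, -2.7]
opening: 0.0136
```

Run:
```python
from h import *
st()
snap('wrist','w9.png');c=snap('scene','s9.png');cv2.imwrite('pics/s9z.png',cv2.resize(c['frame'][80:260,120:360,::-1],(800,600),interpolation=cv2.INTER_CUBIC));go(.45,.04,.25,-95.4)
st()
```

```text
t 9.35 pos [0.4722 0.2021 0.2516] rot [-1.552  0.015 -2.013] F [ 0.3  0.3 -2.7] op 0.0136 q [ 0.255  0.283  1.518 -0.     1.317  0.698]
heading -25.36 shift [0.1569 0.0013 0.0483] twist 70.04
t 9.45 pos [0.4735 0.2024 0.253 ] rot [-1.548  0.018 -2.013] F [ 0.1  0.  -2.5] op 0.0138 q [ 2.550e-01  2.810e-01  1.517e+00 -1.000e-03  1.315e+00  6.980e-01]
```

View pics/w9.png

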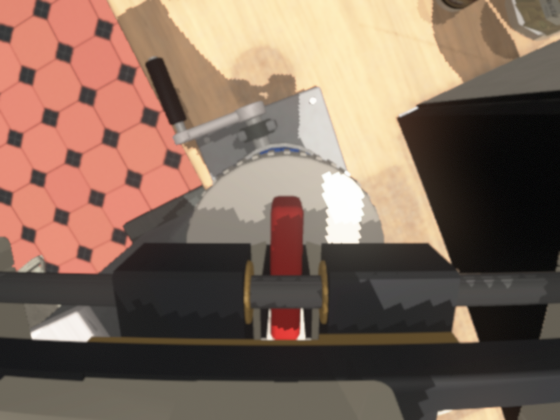

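View pics/s9z.png

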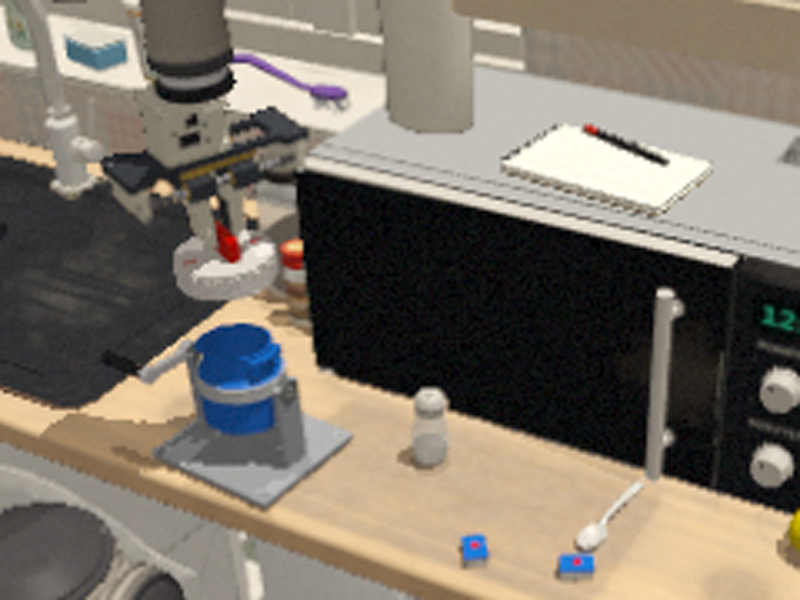

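The cap is off in the gripper, and the tub is open and blue in the scene view. I'll set the cap down at about (0.435, 0.02).

Run:
```python
from h import *
st();go(.435,.02,.2,-90)
```

```text
t 9.45 pos [0.4735 0.2024 0.253 ] rot [-1.548  0.018 -2.013] F [ 0.1  0.  -2.5] op 0.0138 q [ 2.550e-01  2.810e-01  1.517e+00 -1.000e-03  1.315e+00  6.980e-01]
heading -25.36 shift [0.1823 0.0507 0.0422] twist 64.64
```

>>> {"name": "send_rows", "arguments": {"motion": [[[0.03,0,0.006,8],[0.06,0,0.013,16],[0.1,0,0.02,24],[0.14,0,0.03,32],[0.17,0.01,0.04,40],[0.182,0.025,0.042,48],[0.182,0.04,0.042,56],[0.182,0.0507,0.042,64]]]}}

```text
time: 10.25
tool_pos: [0.4338, 0.02, 0.1977]
tool_rot: [-1.578, 0.025, -3.138]
contact_force: [-0.3, -0.2, -1.5]
opening: 0.0139
```

Run:
```python
from h import *
st()
c=snap('scene','s10.png');cv2.imwrite('pics/s10z.png',cv2.resize(c['frame'][80:290,160:440,::-1],(800,600),interpolation=cv2.INTER_CUBIC));go(.435,.02,.034)
```

```text
t 10.25 pos [0.4338 0.02   0.1977] rot [-1.578  0.025 -3.138] F [-0.3 -0.2 -1.5] op 0.0139 q [-0.139  0.182  1.81   0.012  1.126  1.422]
heading -90.12 shift [0.0018 0.1623 0.0016] twist 0.0
```

View pics/s10z.png

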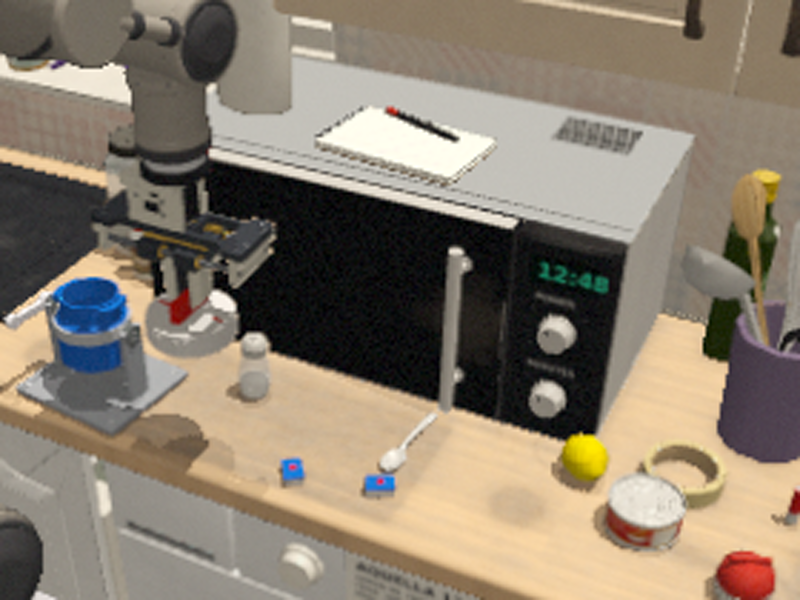

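>>> {"name": "send_rows", "arguments": {"motion": [[[0,0.04,0,0],[0,0.08,0,0],[0,0.11,0,0],[0,0.135,0,0],[0,0.15,0,0],[0,0.157,0,0],[0,0.161,0,0],[0,0.161,0,0]]]}}

```text
time: 11.1
tool_pos: [0.4368, 0.0216, 0.0353]
tool_rot: [-1.579, 0.022, 3.14]
contact_force: [-0.5, -0.2, -2.5]
opening: 0.0137
```

>>> {"name": "send_rows", "arguments": {"motion": [[[0,0.002,0,0],[0,0.004,0,0],[0,0.004,0,0]]]}}

```text
time: 11.4
tool_pos: [0.4374, 0.022, 0.0322]
tool_rot: [-1.579, 0.024, 3.14]
contact_force: [-2.1, 3.5, 4.6]
opening: 0.0137
```

>>> {"name": "send_rows", "arguments": {"motion": [[[0,0,0,0],[0,0,0,0],[0,0,0,0],[0,0,0,0],[0,-0.005,0,0],[0,-0.03,0,0],[0,-0.07,0,0],[0,-0.12,0,0]]], "gripper": 0.45}}

```text
time: 12.2
tool_pos: [0.4332, 0.0211, 0.1527]
tool_rot: [-1.58, 0.021, 3.14]
contact_force: [2.0, -0.5, 0.3]
opening: 0.0412
```

Run:
```python
from h import *
st(); go(.40,-.10,.25,-90)
```

```text
t 12.2 pos [0.4332 0.0211 0.1527] rot [-1.58   0.021  3.14 ] F [ 2.  -0.5  0.3] op 0.0412 q [-0.137  0.238  1.878  0.014  1.007  1.428]
heading -90.08 shift [ 0.031  -0.099   0.1203] twist -0.08
```

>>> {"name": "send_rows", "arguments": {"motion": [[[0.01,-0.03,0.02,-5],[0.02,-0.06,0.05,-11],[0.03,-0.09,0.08,-18],[0.03,-0.1,0.1,-25],[0.03,-0.1,0.12,-32],[0.03,-0.1,0.12,-39],[0.03,-0.1,0.12,-39]]]}}

```text
time: 12.9
tool_pos: [0.4007, -0.1001, 0.2512]
tool_rot: [-1.565, 0.021, -2.463]
contact_force: [-0.2, 0.2, 0.8]
opening: 0.0413
```

```bash
cat >> h.py <<'E'
def tabs(c,save=None):
    f=c['frame'][:,:,::-1]; hsv=cv2.cvtColor(f,cv2.COLOR_BGR2HSV)
    m=cv2.inRange(hsv,(105,140,60),(130,255,255)); m=cv2.morphologyEx(m,cv2.MORPH_CLOSE,np.ones((7,7)))
    for cn in cv2.findContours(m,0,1)[0]:
        if cv2.contourArea(cn)<60: continue
        r=cv2.minAreaRect(cn); q=np.array([plane(c,*p,.014) for p in cv2.boxPoints(r)])
        e=[q[1]-q[0],q[2]-q[1]]; L=[np.linalg.norm(x) for x in e]; s=int(np.argmin(L))
        print('tab px',np.round(r[0],1),'ctr',q.mean(0).round(4),'L',np.round(L,4),'short heading',np.degrees(np.arctan2(e[s][1],e[s][0])).round(1))
E
python3 - <<'E'
from h import *
st();c=snap('wrist','w11.png'); tabs(c); c=read_camera('wrist'); tabs(c); tabs(read_camera('top'))
E
```

```text
t 12.9 pos [ 0.4007 -0.1001  0.2512] rot [-1.565  0.021 -2.463] F [-0.2  0.2  0.8] op 0.0413 q [-0.444  0.095  1.757  0.017  1.275  0.443]
tab px [385.9 202.5] ctr [ 0.455  -0.2071  0.014 ] L [0.0211 0.0314] short heading 31.8
tab px [305.5 163.5] ctr [ 0.4309 -0.1057  0.014 ] L [0.0212 0.0304] short heading -51.0
tab px [386.2 202.4] ctr [ 0.455 -0.207  0.014] L [0.0209 0.0311] short heading 31.7
tab px [305.6 163.7] ctr [ 0.4308 -0.1056  0.014 ] L [0.0312 0.0212] short heading -55.0
tab px [189.  259.5] ctr [0.4956 0.2213 0.014 ] L [0.0978 0.0871] short heading 162.0
```

View pics/w11.png

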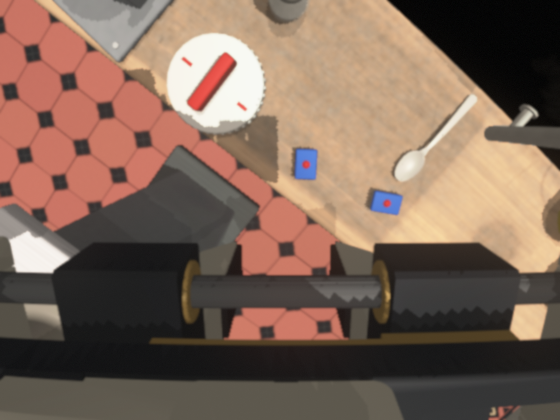

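Run:
```python
from h import *
st();go(.431,-.1056,.006,-53)
```

```text
t 13.05 pos [ 0.4008 -0.0994  0.251 ] rot [-1.565  0.021 -2.465] F [-0.3  0.5 -0.4] op 0.0412 q [-0.443  0.096  1.757  0.017  1.274  0.447]
heading -51.23 shift [-0.0144  0.2455  0.0223] twist 1.77
```

>>> {"name": "send_rows", "arguments": {"motion": [[[-0.008,0.04,0.011,1],[-0.0144,0.08,0.0223,1.8],[-0.0144,0.12,0.0223,1.8],[-0.0144,0.16,0.0223,1.8],[-0.0144,0.195,0.0223,1.8],[-0.0144,0.215,0.0223,1.8],[-0.0144,0.225,0.0223,1.8],[-0.0144,0.225,0.0223,1.8]]], "gripper": 0.48}}

```text
time: 13.85
tool_pos: [0.4301, -0.1052, 0.0257]
tool_rot: [-1.568, 0.02, -2.497]
contact_force: [0.1, 0.3, 0.2]
opening: 0.0443
```

Run:
```python
from h import *
st();c=snap('wrist','w12.png');go(.431,-.1056,.006,-53)
```

```text
t 13.85 pos [ 0.4301 -0.1052  0.0257] rot [-1.568  0.02  -2.497] F [0.1 0.3 0.2] op 0.0443 q [-0.426  0.466  1.992  0.026  0.671  0.48 ]
heading -53.06 shift [0.0003 0.0207 0.0001] twist -0.06
```

View pics/w12.png

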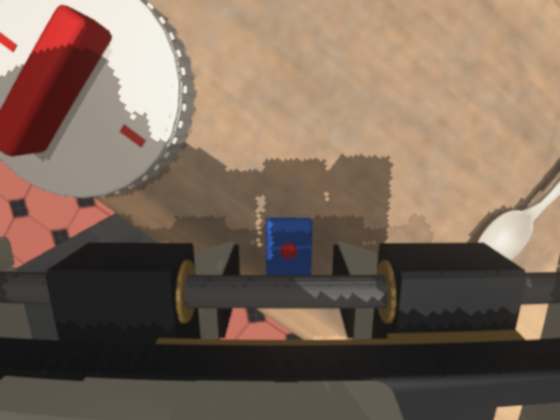

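>>> {"name": "send_rows", "arguments": {"motion": [[[0,0.01,0,0],[0,0.018,0,0],[0,0.0205,0,0],[0,0.0205,0,0]]]}}

```text
time: 14.3
tool_pos: [0.431, -0.1053, 0.0059]
tool_rot: [-1.566, 0.021, -2.497]
contact_force: [0.3, 0.3, 0.1]
opening: 0.044
```

>>> {"name": "send_rows", "arguments": {"motion": [[[0,0,0,0],[0,0,0,0],[0,0,0,0],[0,0,0,0],[0,0,0,0]]], "gripper": 0, "grip_force": 30}}

```text
time: 14.8
tool_pos: [0.4296, -0.1036, 0.0071]
tool_rot: [-1.57, 0.021, -2.497]
contact_force: [-7.6, 13.0, 29.6]
opening: 0.0127
```

Run:
```python
from h import *
st();go(.471,.2012,.2,-53)
```

```text
t 14.8 pos [ 0.4296 -0.1036  0.0071] rot [-1.57   0.021 -2.497] F [-7.6 13.  29.6] op 0.0127 q [-0.424  0.503  2.007  0.031  0.622  0.478]
heading -53.09 shift [-0.2201 -0.1885 -0.2187] twist -0.09
```

Run:
```python
from h import *
c=snap('wrist','w13.png');c=snap('scene','s13.png');cv2.imwrite('pics/s13z.png',cv2.resize(c['frame'][150:300,170:370,::-1],(800,600),interpolation=cv2.INTER_CUBIC));s=st()
for z in(.0071,-.018): print(((proj(c,[.4296,-.1036,z])-[170,150])*4).round())
```

```text
t 14.9 pos [ 0.4294 -0.1034  0.0073] rot [-1.57   0.021 -2.497] F [-6.4 10.5 26.7] op 0.0123 q [-0.423  0.503  2.007  0.031  0.622  0.478]
[364. 376.]
[365. 399.]
```

View pics/w13.png

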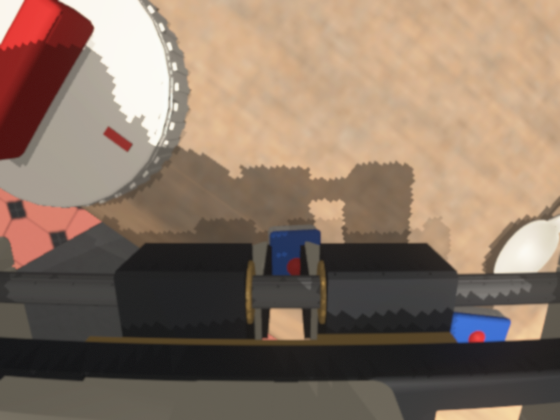

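View pics/s13z.png

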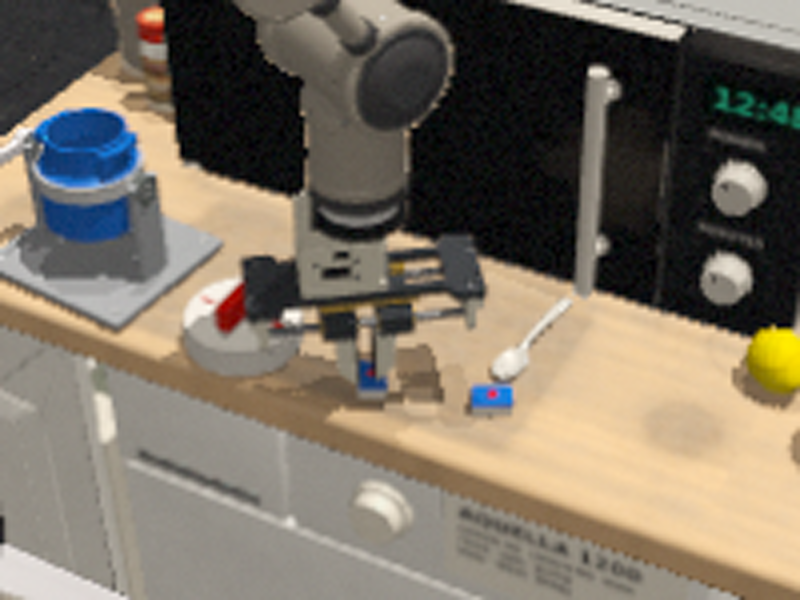

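The fingertips closed on top of the tablet, so they end about 9 mm above the reported TCP when gripping. I'll lift, reopen and go lower.

>>> {"name": "send_rows", "arguments": {"motion": [[[0,-0.006,0,0],[0,-0.02,0,0],[0,-0.025,0,0],[0,-0.025,0,0]]]}}

```text
time: 15.3
tool_pos: [0.4296, -0.104, 0.0329]
tool_rot: [-1.569, 0.022, -2.497]
contact_force: [-0.2, -0.1, 0.3]
opening: 0.0003
```

>>> {"name": "send_rows", "arguments": {"motion": [[[0,0,0,0],[0,0,0,0],[0,0,0,0],[0,0,0,0],[0,0,0,0]]], "gripper": 0.5}}

```text
time: 15.8
tool_pos: [0.4294, -0.1039, 0.0327]
tool_rot: [-1.569, 0.021, -2.497]
contact_force: [-0.5, 0.1, -0.7]
opening: 0.0357
```

Run:
```python
from h import *
s=st();c=snap('wrist','w14.png');tabs(c);c=snap('scene','s14.png');cv2.imwrite('pics/s14z.png',cv2.resize(c['frame'][180:280,200:320,::-1],(720,600),interpolation=cv2.INTER_CUBIC))
p=np.array(s['tool_pos']);M=R.from_euler('xyz',s['tool_rot']).as_matrix()
for dz in (.02,.01,0,-.025):
  for side in(-1,1): print(dz,side,((proj(c,p-M[:,1]*dz+M[:,2]*.023*side)-[200,180])*6).round())
```

```text
t 15.8 pos [ 0.4294 -0.1039  0.0327] rot [-1.569  0.021 -2.497] F [-0.5  0.1 -0.7] op 0.0357 q [-0.425  0.452  1.989  0.028  0.689  0.48 ]
tab px [289.5 244.5] ctr [ 0.4307 -0.1052  0.014 ] L [0.0219 0.0328] short heading -53.1
0.02 -1 [322. 328.]
0.02 1 [406. 318.]
0.01 -1 [323. 341.]
0.01 1 [406. 332.]
0 -1 [324. 355.]
0 1 [406. 346.]
-0.025 -1 [326. 388.]
-0.025 1 [407. 379.]
```

View pics/w14.png

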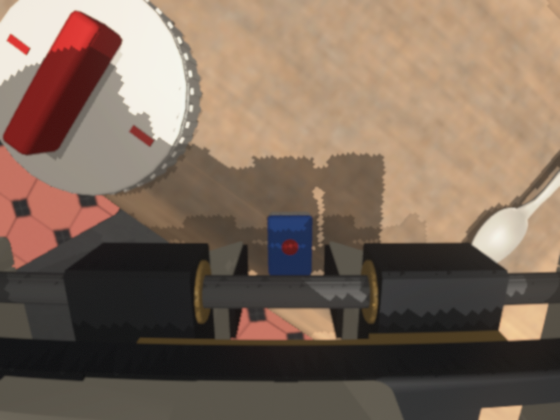

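View pics/s14z.png

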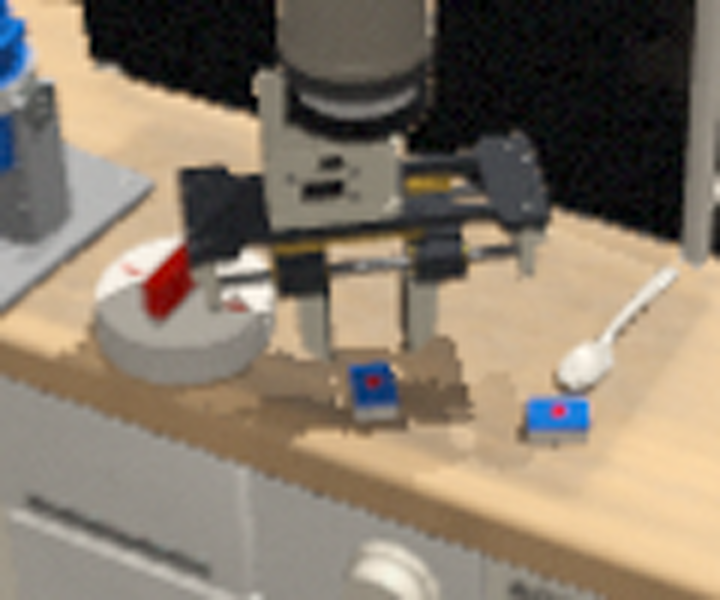

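>>> {"name": "send_rows", "arguments": {"motion": [[[0,0.012,0,0],[0,0.024,0,0],[0,0.03,0,0],[0,0.033,0,0],[0,0.035,0,0],[0,0.035,0,0]]]}}

```text
time: 16.5
tool_pos: [0.4302, -0.1036, -0.0022]
tool_rot: [-1.569, 0.022, -2.497]
contact_force: [1.1, 0.3, 1.0]
opening: 0.0458
```

>>> {"name": "send_rows", "arguments": {"motion": [[[0,0.002,0.001,0],[0,0.004,0.001,0],[0,0.004,0.001,0]]]}}

```text
time: 16.8
tool_pos: [0.4309, -0.1043, -0.0063]
tool_rot: [-1.569, 0.021, -2.497]
contact_force: [-0.4, 1.5, -1.0]
opening: 0.0462
```

>>> {"name": "send_rows", "arguments": {"motion": [[[0,0.002,0,0],[0,0.003,0,0],[0,0.003,0,0]]]}}

```text
time: 17.1
tool_pos: [0.4311, -0.1044, -0.0074]
tool_rot: [-1.568, 0.022, -2.497]
contact_force: [-6.7, 1.7, 27.9]
opening: 0.046
```

Table contact at TCP −0.0065, so the tip is TCP + 6.5 mm. I'll back off 3 mm and close.

>>> {"name": "send_rows", "arguments": {"motion": [[[0,-0.003,0,0],[0,-0.003,0,0]]]}}

```text
time: 17.3
tool_pos: [0.4315, -0.1046, -0.0038]
tool_rot: [-1.566, 0.023, -2.497]
contact_force: [0.4, -0.2, 0.1]
opening: 0.046
```

>>> {"name": "send_rows", "arguments": {"motion": [[[0,0,0,0],[0,0,0,0],[0,0,0,0],[0,0,0,0],[0,0,0,0]]], "gripper": 0, "grip_force": 20}}

```text
time: 17.8
tool_pos: [0.4313, -0.1046, -0.004]
tool_rot: [-1.567, 0.023, -2.497]
contact_force: [-0.5, 0.1, -1.0]
opening: 0.0235
```

Run:
```python
from h import *
st();go(.471,.2012,.24,-53);go(.471,.2012,.157,-53)
```

```text
t 17.8 pos [ 0.4313 -0.1046 -0.004 ] rot [-1.567  0.023 -2.497] F [-0.5  0.1 -1. ] op 0.0235 q [-0.424  0.527  2.012  0.032  0.589  0.475]
heading -53.06 shift [-0.2209 -0.24   -0.2196] twist -0.06
heading -53.06 shift [-0.219  -0.157  -0.2199] twist -0.06
```

>>> {"name": "send_rows", "arguments": {"motion": [[[0,-0.04,0,0],[0,-0.08,0,0],[-0.01,-0.12,-0.01,0],[-0.03,-0.16,-0.03,0],[-0.055,-0.2,-0.055,0],[-0.085,-0.235,-0.085,0],[-0.115,-0.24,-0.115,0],[-0.15,-0.24,-0.15,0]]]}}

```text
time: 18.6
tool_pos: [0.4571, 0.1046, 0.2411]
tool_rot: [-1.564, 0.027, -2.498]
contact_force: [0.8, -0.7, -0.7]
opening: 0.0236
```

Run:
```python
from h import *
st();go(.471,.2012,.24,-53);go(.471,.2012,.157,-53)
```

```text
t 18.6 pos [0.4571 0.1046 0.2411] rot [-1.564  0.027 -2.498] F [ 0.8 -0.7 -0.7] op 0.0236 q [0.055 0.205 1.653 0.01  1.258 0.979]
heading -53.13 shift [-0.069   0.0024 -0.069 ] twist -0.13
heading -53.13 shift [-0.0668  0.0854 -0.0696] twist -0.13
```

>>> {"name": "send_rows", "arguments": {"motion": [[[-0.03,0,-0.03,0],[-0.06,0,-0.06,0],[-0.067,0.03,-0.0695,0],[-0.067,0.06,-0.0695,0],[-0.067,0.08,-0.0695,0],[-0.067,0.0854,-0.0695,0],[-0.067,0.0854,-0.0695,0]]]}}

```text
time: 19.3
tool_pos: [0.4708, 0.2011, 0.1565]
tool_rot: [-1.565, 0.025, -2.498]
contact_force: [0.3, 0.1, 0.4]
opening: 0.0235
```

Run:
```python
from h import *
st();snap('wrist','w16.png')
```

```text
t 19.3 pos [0.4708 0.2011 0.1565] rot [-1.565  0.025 -2.498] F [0.3 0.1 0.4] op 0.0235 q [0.251 0.365 1.677 0.004 1.074 1.177]
```

View pics/w16.png

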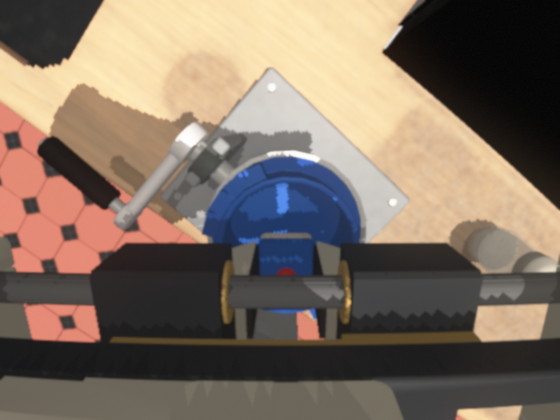

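Tablet is held over the mouth at (287,260). Releasing, then moving back up.

>>> {"name": "send_rows", "arguments": {"motion": [[[0,0,0,0],[0,0,0,0],[0,0,0,0],[0,0,0,0],[0,-0.02,0,0],[0,-0.05,0,0],[0,-0.085,0,0],[0,-0.085,0,0]]], "gripper": 0.48}}

```text
time: 20.15
tool_pos: [0.4715, 0.2009, 0.2473]
tool_rot: [-1.56, 0.036, -2.498]
contact_force: [0.5, 0.4, 0.2]
opening: 0.0442
```

Run:
```python
from h import *
st();snap('wrist','w17.png');snap('top','t17.png');tabs(read_camera('scene'));go(.41,-.19,.25,-140)
```

```text
t 20.15 pos [0.4715 0.2009 0.2473] rot [-1.56   0.036 -2.498] F [0.5 0.4 0.2] op 0.0442 q [0.251 0.275 1.541 0.004 1.288 1.177]
tab px [190.5 193. ] ctr [0.5655 0.2944 0.014 ] L [0.1064 0.229 ] short heading -63.3
heading -53.14 shift [ 0.281  -0.0135  0.2769] twist 86.86
```

View pics/w17.png

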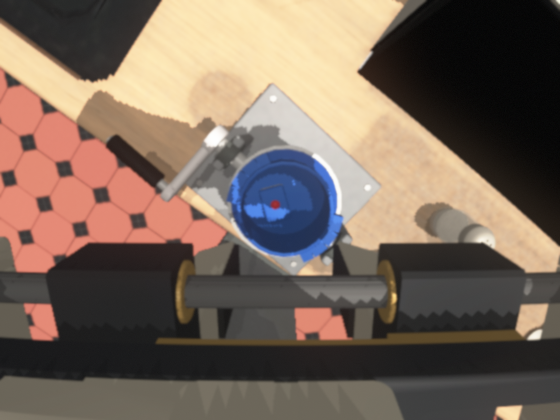

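The tablet is inside the tub, with its red dot at (275,205). Now for the second tablet.

>>> {"name": "send_rows", "arguments": {"motion": [[[0.03,0,0.03,8],[0.065,0,0.065,16],[0.1,-0.005,0.1,24],[0.14,-0.01,0.135,32],[0.175,-0.01,0.17,40],[0.21,-0.01,0.205,48],[0.245,-0.01,0.24,56],[0.28,-0.01,0.275,64]]]}}

```text
time: 21.1
tool_pos: [0.4086, -0.1881, 0.2453]
tool_rot: [-1.592, 0.015, 2.662]
contact_force: [1.0, 0.8, -0.7]
opening: 0.044
```

>>> {"name": "send_rows", "arguments": {"motion": [[[0,0,0,6],[0,0,0,12],[0,0,0,19],[0,0,0,22],[0,0,0,22]]]}}

```text
time: 21.6
tool_pos: [0.408, -0.1878, 0.244]
tool_rot: [-1.596, 0.004, 2.277]
contact_force: [0.3, 0.4, 0.1]
opening: 0.0439
```

Run:
```python
from h import *
st();c=snap('wrist','w18.png');tabs(c);c=read_camera('wrist');tabs(c);go(.455,-.207,.03,-144)
```

```text
t 21.6 pos [ 0.408  -0.1878  0.244 ] rot [-1.596  0.004  2.277] F [0.3 0.4 0.1] op 0.0439 q [-0.619  0.173  1.685  0.024  1.274  1.809]
tab px [270.8 136. ] ctr [ 0.4548 -0.2077  0.014 ] L [0.0312 0.0207] short heading -150.7
tab px [271.  136.1] ctr [ 0.4548 -0.2077  0.014 ] L [0.031  0.0207] short heading -150.6
heading -139.39 shift [-0.0441  0.2151 -0.0176] twist 4.61
```

View pics/w18.png

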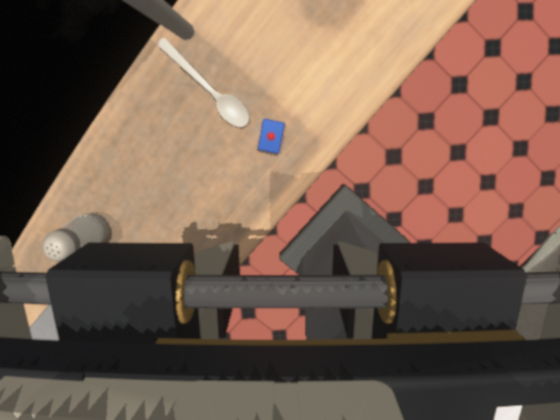

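Run:
```python
from h import *
go(.4548,-.2077,.03,-60.6)
```

```text
heading -139.39 shift [-0.0445  0.2151 -0.017 ] twist -78.79
```

>>> {"name": "send_rows", "arguments": {"motion": [[[-0.02,0,-0.01,-8],[-0.03,0,-0.017,-16],[-0.0445,0.02,-0.017,-24],[-0.0445,0.04,-0.017,-32],[-0.0445,0.06,-0.017,-40],[-0.0445,0.08,-0.017,-48],[-0.0445,0.1,-0.017,-56],[-0.0445,0.12,-0.017,-64]]], "gripper": 0.55}}

```text
time: 22.5
tool_pos: [0.4525, -0.2087, 0.1239]
tool_rot: [-1.578, 0.024, -2.879]
contact_force: [-0.5, 0.3, 0.7]
opening: 0.0508
```

Run:
```python
from h import *
st();go(.4548,-.2077,.03,-60.6)
```

```text
t 22.5 pos [ 0.4525 -0.2087  0.1239] rot [-1.578  0.024 -2.879] F [-0.5  0.3  0.7] op 0.0508 q [-0.601  0.389  1.745  0.028  0.998  0.692]
heading -74.96 shift [-0.0002  0.0939  0.0004] twist -14.36
```

>>> {"name": "send_rows", "arguments": {"motion": [[[0,0.03,0,-7],[0,0.06,0,-14.4],[0,0.08,0,-14.4],[0,0.092,0,-14.4],[0,0.094,0,-14.4],[0,0.094,0,-14.4]]]}}

```text
time: 23.1
tool_pos: [0.4548, -0.2075, 0.0301]
tool_rot: [-1.572, 0.025, -2.628]
contact_force: [0.9, -0.3, 0.2]
opening: 0.0507
```

Run:
```python
from h import *
st();c=snap('wrist','w19.png');tabs(c);go(.4548,-.2077,-.0035,-60.6)
```

```text
t 23.1 pos [ 0.4548 -0.2075  0.0301] rot [-1.572  0.025 -2.628] F [ 0.9 -0.3  0.2] op 0.0507 q [-0.597  0.532  1.834  0.033  0.766  0.436]
tab px [287.5 245.5] ctr [ 0.4556 -0.2076  0.014 ] L [0.0323 0.0233] short heading -149.3
heading -60.55 shift [ 0.0011  0.0341 -0.0002] twist 0.05
```

View pics/w19.png

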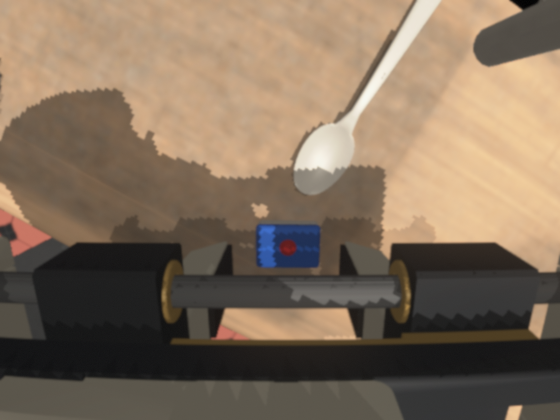

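Centred on the tablet, with its long side between the jaws and the spoon clear. Descending and gripping.

>>> {"name": "send_rows", "arguments": {"motion": [[[0.001,0.015,0,0],[0.001,0.028,0,0],[0.001,0.0335,0,0],[0.001,0.0335,0,0]]]}}

```text
time: 23.55
tool_pos: [0.455, -0.2078, -0.0027]
tool_rot: [-1.571, 0.026, -2.628]
contact_force: [-0.7, 0.7, -0.6]
opening: 0.0503
```

>>> {"name": "send_rows", "arguments": {"motion": [[[0,0,0,0],[0,0,0,0],[0,0,0,0],[0,0,0,0]]], "gripper": 0}}

```text
time: 23.95
tool_pos: [0.4555, -0.2082, -0.002]
tool_rot: [-1.57, 0.026, -2.628]
contact_force: [0.0, -0.0, 5.0]
opening: 0.0336
```

Run:
```python
from h import *
st();go(.471,.2012,.24,-60.6)
```

```text
t 23.95 pos [ 0.4555 -0.2082 -0.002 ] rot [-1.57   0.026 -2.628] F [ 0. -0.  5.] op 0.0336 q [-0.597  0.588  1.854  0.036  0.686  0.432]
heading -60.55 shift [-0.2211 -0.2367 -0.3485] twist 0.05
```

>>> {"name": "send_rows", "arguments": {"motion": [[[0,-0.03,0,0],[-0.01,-0.07,-0.015,0],[-0.03,-0.11,-0.045,0],[-0.05,-0.15,-0.08,0],[-0.075,-0.19,-0.12,0],[-0.1,-0.22,-0.155,0],[-0.125,-0.24,-0.195,0],[-0.15,-0.24,-0.235,0]]]}}

```text
time: 24.75
tool_pos: [0.4647, 0.0482, 0.2407]
tool_rot: [-1.567, 0.03, -2.629]
contact_force: [0.4, -0.7, -0.8]
opening: 0.0339
```

Run:
```python
from h import *
st();go(.471,.2012,.157,-60.6)
```

```text
t 24.75 pos [0.4647 0.0482 0.2407] rot [-1.567  0.03  -2.629] F [ 0.4 -0.7 -0.8] op 0.0339 q [-0.07   0.2    1.66   0.014  1.254  0.983]
heading -60.61 shift [-0.078   0.0855 -0.1306] twist -0.01
```

>>> {"name": "send_rows", "arguments": {"motion": [[[-0.025,0,-0.04,0],[-0.05,0,-0.08,0],[-0.073,0,-0.12,0],[-0.078,0.03,-0.1306,0],[-0.078,0.06,-0.1306,0],[-0.078,0.08,-0.1306,0],[-0.078,0.0855,-0.1306,0],[-0.078,0.0855,-0.1306,0]]]}}

```text
time: 25.55
tool_pos: [0.4707, 0.2011, 0.1566]
tool_rot: [-1.567, 0.029, -2.629]
contact_force: [-0.7, 0.2, 0.2]
opening: 0.0338
```

>>> {"name": "send_rows", "arguments": {"motion": [[[0,0,0,0],[0,0,0,0],[0,0,0,0],[0,0,0,0],[0,-0.02,0,0],[0,-0.05,0,0],[0,-0.085,0,0],[0,-0.085,0,0]]], "gripper": 0.55}}

```text
time: 26.35
tool_pos: [0.4707, 0.2007, 0.2466]
tool_rot: [-1.565, 0.038, -2.629]
contact_force: [0.5, -0.6, -0.1]
opening: 0.0503
```

Run:
```python
from h import *
st();c=snap('wrist','w20.png');snap('scene','s20.png');snap('top','t20.png')
cv2.imwrite('pics/w20z.png',cv2.resize(c['frame'][120:280,190:390,::-1],(750,600),interpolation=cv2.INTER_CUBIC))
go(.42,.021,.25,-90)
```

```text
t 26.35 pos [0.4707 0.2007 0.2466] rot [-1.565  0.038 -2.629] F [ 0.5 -0.6 -0.1] op 0.0503 q [0.251 0.273 1.546 0.004 1.284 1.308]
heading -60.62 shift [ 0.1294 -0.012   0.1325] twist 29.38
```

View pics/w20z.png

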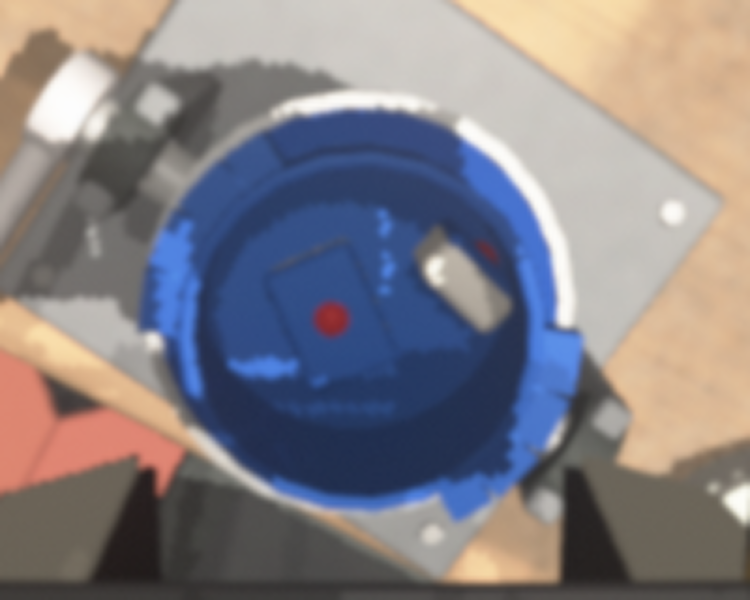

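View pics/s20.png

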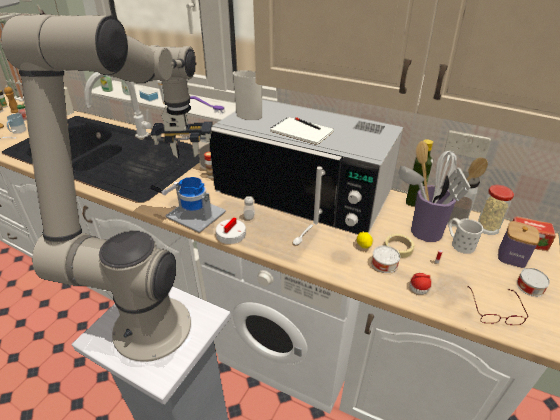

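Both tablets are in the tub, one flat and one on edge, and the worktop shows no others. Now to fetch the cap.

>>> {"name": "send_rows", "arguments": {"motion": [[[0.03,0,0.03,5],[0.06,0,0.06,11],[0.09,0,0.09,18],[0.12,-0.01,0.12,24],[0.13,-0.012,0.132,29.4],[0.13,-0.012,0.132,29.4],[0.13,-0.012,0.132,29.4]]]}}

```text
time: 27.2
tool_pos: [0.4189, 0.0213, 0.2492]
tool_rot: [-1.582, 0.025, -3.141]
contact_force: [-0.5, 0.4, 0.3]
opening: 0.0506
```

```bash
cat >> h.py <<'E'
def cap(c,zw,zt,roi):
    f=c['frame'][:,:,::-1]; hsv=cv2.cvtColor(f,cv2.COLOR_BGR2HSV)
    m=cv2.inRange(hsv,(0,140,80),(7,255,255))|cv2.inRange(hsv,(173,140,80),(180,255,255)); x0,y0,x1,y1=roi; k=np.zeros_like(m);k[y0:y1,x0:x1]=m[y0:y1,x0:x1]
    n,l,s,ce=cv2.connectedComponentsWithStats(k); M=[]
    for i in range(1,n):
        if s[i,4]>400:
            r=cv2.minAreaRect(np.argwhere(l==i)[:,::-1].astype(np.float32)); q=np.array([plane(c,*p,zw) for p in cv2.boxPoints(r)])
            e=[q[1]-q[0],q[2]-q[1]];L=[np.linalg.norm(x) for x in e];b=e[int(np.argmax(L))]
            print('wing',np.round(r[0],1),'ctr',q.mean(0).round(4),'L',np.round(L,4),'dir',np.degrees(np.arctan2(b[1],b[0])).round(1))
        elif s[i,4]>8: M.append((s[i,4],plane(c,*ce[i],zt)))
    M=sorted(M,key=lambda t:-t[0])
    if len(M)>1:
        d=M[0][1]-M[1][1]; print('marks c',((M[0][1]+M[1][1])/2).round(4),'len',np.linalg.norm(d).round(4),'dir',np.degrees(np.arctan2(d[1],d[0])).round(1),len(M))
E
python3 - <<'E'
from h import *
s=st();c=snap('wrist','w21.png');cap(c,.052,.029,(150,0,450,240));c=read_camera('wrist');cap(c,.052,.029,(150,0,450,240))
go(.4345,.021,.06,-90)
E
```

```text
t 27.2 pos [0.4189 0.0213 0.2492] rot [-1.582  0.025 -3.141] F [-0.5  0.4  0.3] op 0.0506 q [-0.144  0.105  1.752  0.016  1.262  1.421]
wing [287.5 170. ] ctr [0.4367 0.0225 0.052 ] L [0.011  0.0613] dir -179.7
marks c [0.4363 0.023  0.029 ] len 0.072 dir -90.5 2
wing [287.5 170. ] ctr [0.4368 0.023  0.052 ] L [0.011  0.0613] dir -179.6
heading -89.86 shift [-0.0106  0.1896  0.0031] twist 0.14
```

View pics/w21.png

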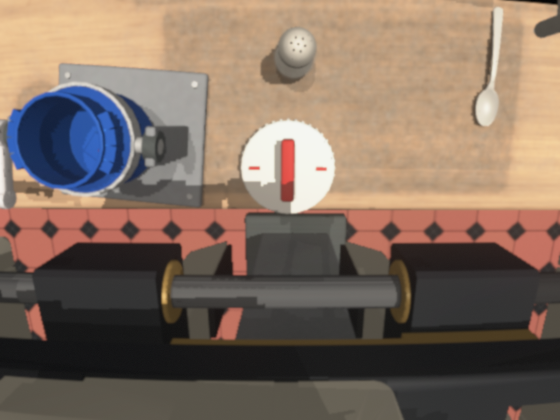

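Run:
```python
from h import *
go(.4366,.0228,.0255,-89.8)
```

```text
heading -89.86 shift [-0.0118  0.2242  0.0017] twist -0.06
```

>>> {"name": "send_rows", "arguments": {"motion": [[[-0.0118,0.04,0.0017,0],[-0.0118,0.085,0.0017,0],[-0.0118,0.13,0.0017,0],[-0.0118,0.16,0.0017,0],[-0.0118,0.185,0.0017,0],[-0.0118,0.205,0.0017,0],[-0.0118,0.217,0.0017,0],[-0.0118,0.224,0.0017,0]]], "gripper": 0.45}}

```text
time: 28.1
tool_pos: [0.4359, 0.024, 0.0242]
tool_rot: [-1.583, 0.023, -3.137]
contact_force: [-0.3, -0.2, -0.4]
opening: 0.0415
```

>>> {"name": "send_rows", "arguments": {"motion": [[[0,0,0,0],[0,0,0,0]]]}}

```text
time: 28.3
tool_pos: [0.436, 0.0246, 0.0242]
tool_rot: [-1.583, 0.023, -3.135]
contact_force: [-0.3, -0.0, 0.4]
opening: 0.0412
```

>>> {"name": "send_rows", "arguments": {"motion": [[[0,0,0.001,0],[0,0,0.001,0],[0,0,0.001,0],[0,0,0.001,0],[0,0,0.001,0]]], "gripper": 0, "grip_force": 45}}

```text
time: 28.8
tool_pos: [0.4361, 0.0233, 0.0246]
tool_rot: [-1.582, 0.023, -3.135]
contact_force: [-1.1, -0.4, 4.6]
opening: 0.0135
```

Run:
```python
from h import *
st();snap('wrist','w22.png');go(.471,.2012,.24,-25.4)
```

```text
t 28.8 pos [0.4361 0.0233 0.0246] rot [-1.582  0.023 -3.135] F [-1.1 -0.4  4.6] op 0.0135 q [-0.133  0.458  2.016  0.024  0.646  1.412]
heading -89.62 shift [-0.0409 -0.2125 -0.1801] twist -64.22
```

View pics/w22.png

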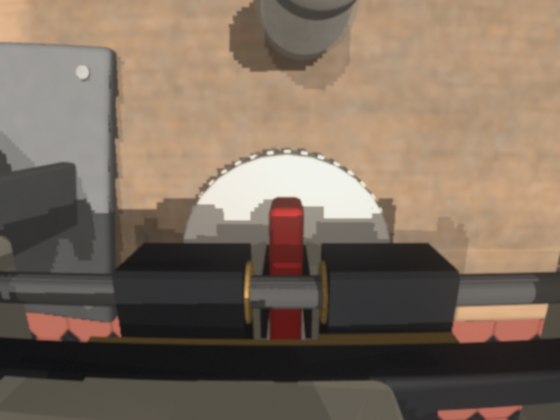

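>>> {"name": "send_rows", "arguments": {"motion": [[[0,-0.03,0,0],[0,-0.075,0,0],[0,-0.12,0,-4],[0,-0.165,0,-10],[0,-0.205,-0.02,-17],[0,-0.215,-0.06,-24],[-0.01,-0.215,-0.1,-31],[-0.02,-0.215,-0.14,-38]]]}}

```text
time: 29.65
tool_pos: [0.4501, 0.1624, 0.242]
tool_rot: [-1.565, 0.026, -2.468]
contact_force: [0.9, -0.0, -2.7]
opening: 0.0141
```

Run:
```python
from h import *
st();go(.471,.2012,.24,-25.4)
```

```text
t 29.65 pos [0.4501 0.1624 0.242 ] rot [-1.565  0.026 -2.468] F [ 0.9 -0.  -2.7] op 0.0141 q [0.181 0.222 1.628 0.008 1.266 1.075]
heading -51.39 shift [-0.0405  0.003  -0.0173] twist -25.99
```

>>> {"name": "send_rows", "arguments": {"motion": [[[-0.02,0,-0.008,-8],[-0.04,0,-0.017,-16],[-0.0405,0.01,-0.0173,-23],[-0.0405,0.03,-0.0173,-26],[-0.0405,0.05,-0.0173,-26],[-0.0405,0.056,-0.0173,-26],[-0.0405,0.056,-0.0173,-26]]]}}

```text
time: 30.35
tool_pos: [0.4716, 0.2016, 0.186]
tool_rot: [-1.557, 0.019, -2.014]
contact_force: [0.1, -0.0, -1.5]
opening: 0.0134
```

Run:
```python
from h import *
s=st();c=snap('wrist','w23.png');c=snap('scene','s23.png');cv2.imwrite('pics/s23z.png',cv2.resize(c['frame'][120:240,130:280,::-1],(750,600),interpolation=cv2.INTER_CUBIC));go(.471,.2012,.165,-25.4)
M=R.from_euler('xyz',s['tool_rot']).as_matrix();print('tool y',M[:,1].round(4))
```

```text
t 30.35 pos [0.4716 0.2016 0.186 ] rot [-1.557  0.019 -2.014] F [ 0.1 -0.  -1.5] op 0.0134 q [0.251 0.336 1.631 0.006 1.152 0.692]
heading -25.41 shift [ 0.0018  0.0226 -0.0016] twist -0.01
tool y [ 0.0211  0.0114 -0.9997]
```

View pics/s23z.png

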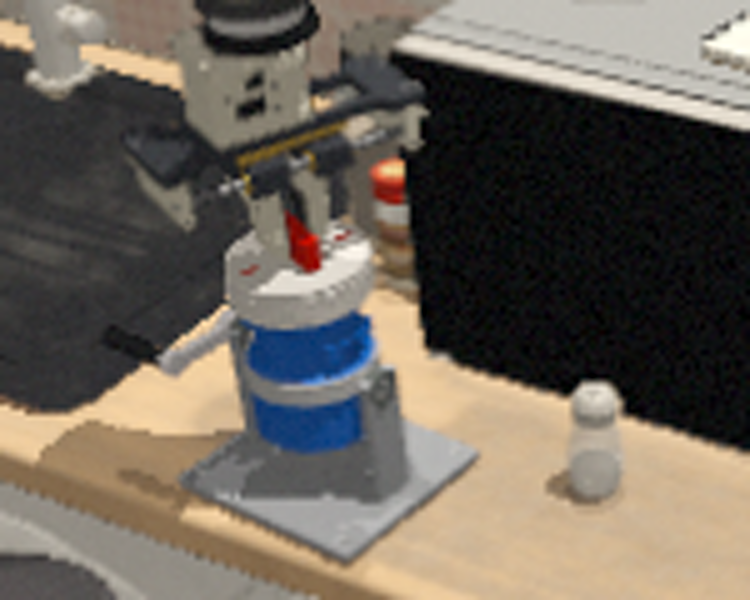

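View pics/w23.png

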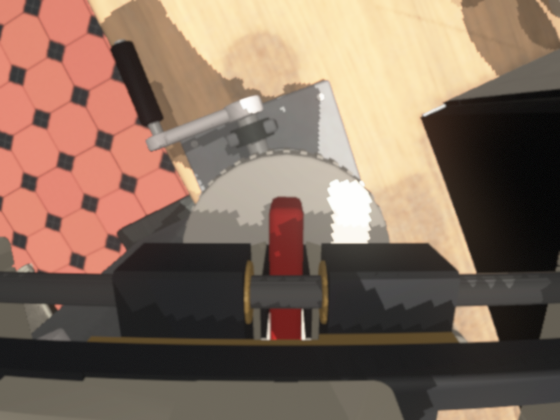

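>>> {"name": "send_rows", "arguments": {"motion": [[[0.001,0.006,-0.001,0],[0.0018,0.012,-0.0016,0],[0.0018,0.018,-0.0016,0],[0.0018,0.0225,-0.0016,0],[0.0018,0.0225,-0.0016,0]]]}}

```text
time: 30.95
tool_pos: [0.4706, 0.2011, 0.1643]
tool_rot: [-1.555, 0.021, -2.014]
contact_force: [1.5, -0.0, -2.2]
opening: 0.0137
```

Run:
```python
from h import *
st();go(.471,.2012,.155,-25.4)
```

```text
t 30.95 pos [0.4706 0.2011 0.1643] rot [-1.555  0.021 -2.014] F [ 1.5 -0.  -2.2] op 0.0137 q [0.25  0.356 1.667 0.006 1.093 0.691]
heading -25.41 shift [-0.0001  0.0093  0.0002] twist -0.01
```

>>> {"name": "send_rows", "arguments": {"motion": [[[0,0.003,0,0],[0,0.006,0,0],[0,0.009,0,0],[0,0.009,0,0]]]}}

```text
time: 31.35
tool_pos: [0.4704, 0.2013, 0.1558]
tool_rot: [-1.555, 0.021, -2.014]
contact_force: [-4.2, -0.6, 7.8]
opening: 0.014
```

>>> {"name": "send_rows", "arguments": {"motion": [[[0,0.003,0,0],[0,0.006,0,0],[0,0.009,0,0],[0,0.011,0,0],[0,0.011,0,0]]]}}

```text
time: 31.85
tool_pos: [0.4704, 0.2014, 0.1483]
tool_rot: [-1.554, 0.022, -2.014]
contact_force: [-11.7, -4.6, 29.0]
opening: 0.0137
```

>>> {"name": "send_rows", "arguments": {"motion": [[[0,0.003,0,6],[0,0.003,0,13],[0,0.003,0,20],[0,0.003,0,27],[0,0.003,0,34],[0,0.003,0,41],[0,0.003,0,48],[0,0.003,0,54]]]}}

```text
time: 32.65
tool_pos: [0.4728, 0.2014, 0.1484]
tool_rot: [-1.578, 0.033, -2.96]
contact_force: [-1.6, -2.5, 16.1]
opening: 0.0137
```

Run:
```python
from h import *
s=st();print('torque',np.round(s['torque'],2));go(.471,.2012,.147,-95.4)
```

```text
t 32.65 pos [0.4728 0.2014 0.1484] rot [-1.578  0.033 -2.96 ] F [-1.6 -2.5 16.1] op 0.0137 q [0.251 0.373 1.69  0.005 1.045 1.637]
torque [-0.86  0.38  0.51]
heading -79.58 shift [ 0.0018  0.0014 -0.0001] twist 15.82
```

>>> {"name": "send_rows", "arguments": {"motion": [[[0.001,0.004,0,5],[0.001,0.005,0,10],[0.001,0.005,0,14],[0.001,0.005,0,17],[0.001,0.005,0,18],[0.001,0.005,0,18]]]}}

```text
time: 33.25
tool_pos: [0.4738, 0.2012, 0.148]
tool_rot: [-1.588, 0.037, 3.012]
contact_force: [-6.4, -4.6, 31.6]
opening: 0.0152
```

Run:
```python
from h import *
s=st();print('torque',np.round(s['torque'],2));go(.471,.2012,.147,-95.4);c=snap('wrist','w24.png')
```

```text
t 33.25 pos [0.4738 0.2012 0.148 ] rot [-1.588  0.037  3.012] F [-6.4 -4.6 31.6] op 0.0152 q [0.251 0.371 1.694 0.003 1.035 1.95 ]
torque [-0.97  1.32  1.05]
heading -97.41 shift [0.0029 0.0009 0.0004] twist -2.01
```

View pics/w24.png

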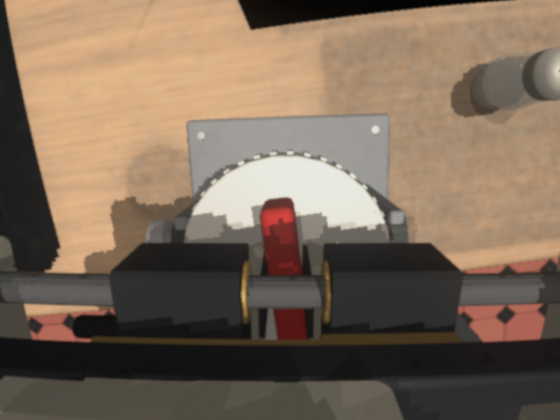

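>>> {"name": "send_rows", "arguments": {"motion": [[[0.001,0.004,0,3],[0.001,0.004,0,6],[0.001,0.004,0,6]]]}}

```text
time: 33.6
tool_pos: [0.474, 0.201, 0.1481]
tool_rot: [-1.593, 0.04, 2.909]
contact_force: [-8.6, -4.7, 29.2]
opening: 0.0148
```

Run:
```python
from h import *
s=st();print('torque',np.round(s['torque'],2));go(.471,.2012,.147,-95.4);c=snap('wrist','w25.png')
```

```text
t 33.6 pos [0.474  0.201  0.1481] rot [-1.593  0.04   2.909] F [-8.6 -4.7 29.2] op 0.0148 q [2.520e-01 3.690e-01 1.698e+00 1.000e-03 1.029e+00 2.055e+00]
torque [-1.22  1.73  0.92]
heading -103.3 shift [0.003  0.0009 0.0005] twist -7.9
```

View pics/w25.png

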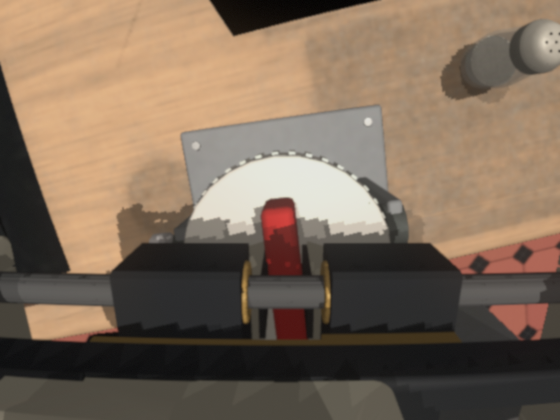

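>>> {"name": "send_rows", "arguments": {"motion": [[[0.001,0.004,0,2],[0.001,0.004,0,4],[0.001,0.002,0,4],[0.001,0,0,4],[0.001,-0.003,0,4],[0.001,-0.006,0,4],[0.001,-0.008,0,4],[0.001,-0.008,0,4]]]}}

```text
time: 34.45
tool_pos: [0.4722, 0.2017, 0.1554]
tool_rot: [-1.595, 0.037, 2.841]
contact_force: [-2.0, 4.7, -2.5]
opening: 0.0147
```

Run:
```python
from h import *
s=st();print('torque',np.round(s['torque'],2));c=snap('wrist','w26.png')
```

```text
t 34.45 pos [0.4722 0.2017 0.1554] rot [-1.595  0.037  2.841] F [-2.   4.7 -2.5] op 0.0147 q [2.530e-01 3.590e-01 1.691e+00 2.000e-03 1.047e+00 2.124e+00]
torque [0.56 0.44 0.78]
```

View pics/w26.png

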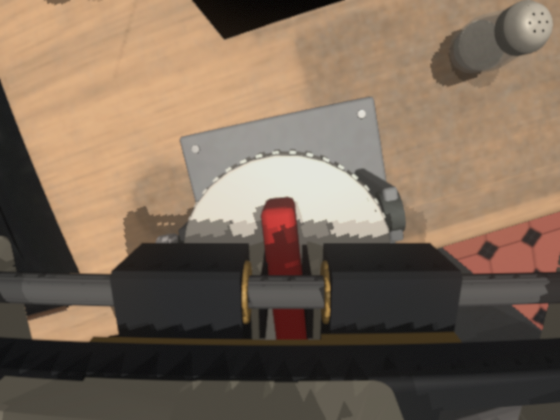

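>>> {"name": "send_rows", "arguments": {"motion": [[[0,0,0,0],[0,0,0,0],[0,0,0,0],[0,0,0,0],[0,-0.02,0,0],[0,-0.05,0,0],[0,-0.09,0,0],[0,-0.09,0,0]]], "gripper": 0.5}}

```text
time: 35.3
tool_pos: [0.4709, 0.2011, 0.2506]
tool_rot: [-1.601, 0.046, 2.84]
contact_force: [-0.1, 0.2, 0.4]
opening: 0.0462
```

Run:
```python
from h import *
st();go(.415,.2012,.31,-95.4)
```

```text
t 35.3 pos [0.4709 0.2011 0.2506] rot [-1.601  0.046  2.84 ] F [-0.1  0.2  0.4] op 0.0462 q [2.530e-01 2.620e-01 1.551e+00 1.000e-03 1.274e+00 2.124e+00]
heading -107.2 shift [ 0.0506 -0.0622  0.0147] twist -11.8
```

>>> {"name": "send_rows", "arguments": {"motion": [[[0.015,-0.015,0.004,-3],[0.035,-0.035,0.01,-7],[0.0506,-0.055,0.0147,-11.8],[0.0506,-0.062,0.0147,-11.8],[0.0506,-0.062,0.0147,-11.8],[0.0506,-0.062,0.0147,-11.8]]]}}

```text
time: 35.9
tool_pos: [0.4154, 0.201, 0.3089]
tool_rot: [-1.59, 0.05, 3.045]
contact_force: [0.6, 0.1, -0.2]
opening: 0.0461
```

Run:
```python
from h import *
st()
for k in range(2):
    c=snap('wrist','w27.png');cap(c,.186,.16,(190,60,370,200))
cv2.imwrite('pics/w27z.png',cv2.resize(c['frame'][60:230,150:380,::-1],(800,591),interpolation=cv2.INTER_CUBIC))
c=read_camera('scene');cv2.imwrite('pics/s27z.png',cv2.resize(c['frame'][150:240,140:260,::-1],(800,600),interpolation=cv2.INTER_CUBIC))
```

```text
t 35.9 pos [0.4154 0.201  0.3089] rot [-1.59   0.05   3.045] F [ 0.6  0.1 -0.2] op 0.0461 q [ 2.850e-01  1.310e-01  1.558e+00 -1.000e-03  1.399e+00  1.952e+00]
wing [281.4 137.2] ctr [0.4722 0.2023 0.186 ] L [0.0613 0.0119] dir -11.4
marks c [0.4722 0.2027 0.16  ] len 0.0718 dir 79.0 2
wing [281.3 136.8] ctr [0.4723 0.2022 0.186 ] L [0.0615 0.0119] dir -11.2
marks c [0.4721 0.2026 0.16  ] len 0.0724 dir 79.0 2
```

View pics/w27z.png

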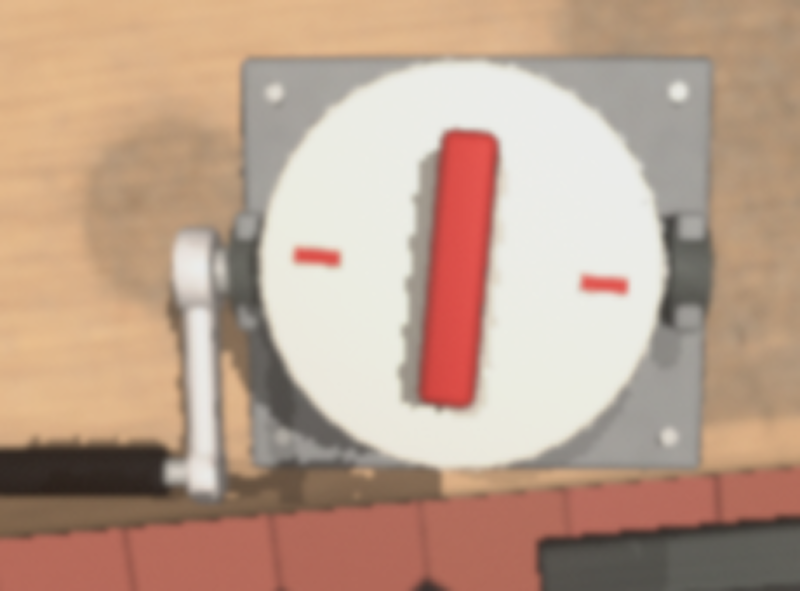

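View pics/s27z.png

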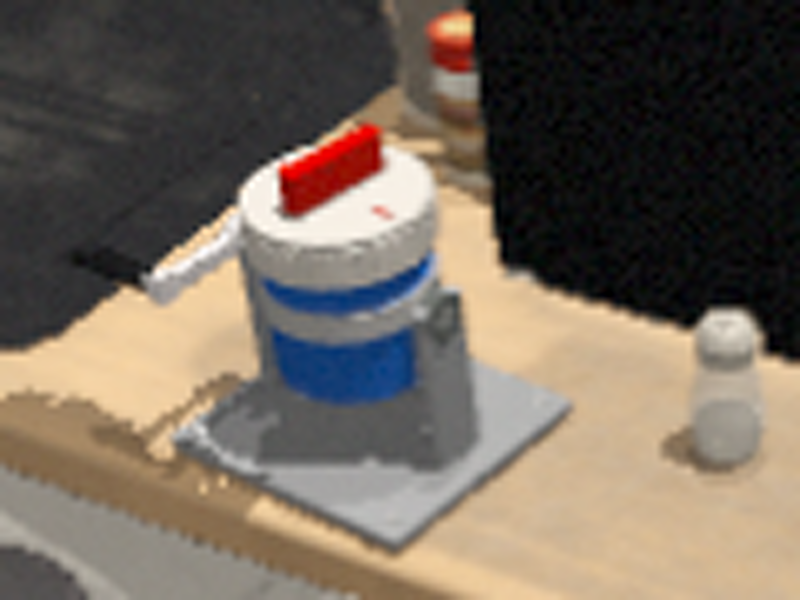

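Run:
```python
from h import *
def m(f):
    h=cv2.cvtColor(f,cv2.COLOR_BGR2HSV); k=cv2.inRange(h,(0,150,80),(7,255,255))|cv2.inRange(h,(173,150,80),(180,255,255)); k[:150]=0;k[200:]=0;k[:,:170]=0;k[:,205:]=0
    p=np.argwhere(k); n,l,s,ce=cv2.connectedComponentsWithStats(k); i=1+np.argmax(s[1:,4]); 
    w=cv2.inRange(h,(90,120,50),(130,255,255)); w[:150]=0;w[230:]=0;w[:,:165]=0;w[:,:215]=w[:,:215];w[:,215:]=0
    q=np.argwhere(w).mean(0)
    return ce[i],s[i],q
c=read_camera('scene');f=c['frame'][:,:,::-1]
print(m(cv2.imread('pics/s2.png')));print(m(f))
for z in(.173,.169): print(proj(c,[.471,.2012,z]))
cv2.imwrite('pics/cmp.png',cv2.resize(np.hstack([cv2.imread('pics/s2.png')[155:225,160:230],f[155:225,160:230]]),(800,400),interpolation=cv2.INTER_CUBIC))
```

```text
(array([189.375     , 174.89285714]), array([182, 168,  15,  14, 112], dtype=int32), array([201.80327869, 191.45491803]))
(array([189.29059829, 174.77777778]), array([182, 168,  15,  14, 117], dtype=int32), array([201.40239044, 191.67330677]))
[189.23100726 174.5602969 ]
[189.38212086 175.53937997]
```

View pics/cmp.png

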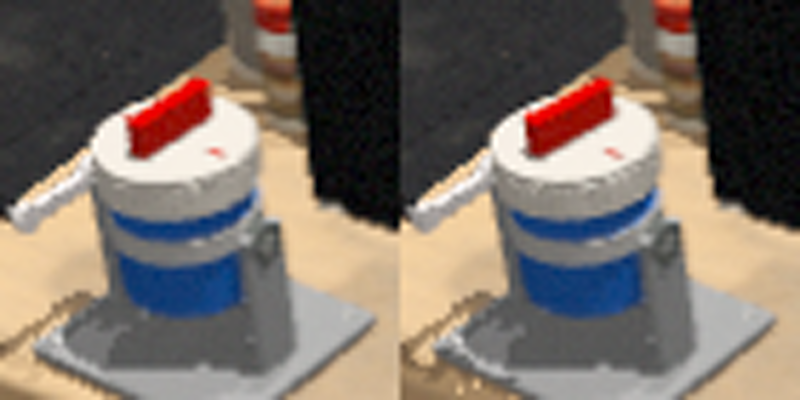

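Run:
```python
from h import *
t=snap('top','t28.png');s=snap('scene','s28.png');w=read_camera('wrist')
cv2.imwrite('pics/t28z.png',cv2.resize(t['frame'][130:300,60:260,::-1],(700,595),interpolation=cv2.INTER_CUBIC))
def tri(a,b):
    (o1,d1),(o2,d2)=a,b; A=np.array([d1,-d2]).T; x=np.linalg.lstsq(A,o2-o1,rcond=None)[0]; p=o1+d1*x[0];q=o2+d2*x[1]; return (p+q)/2,np.linalg.norm(p-q)
print(tri(ray(t,135.6,195.9),ray(s,207.8,156)))
st();go(.4225,.3255,.2,-5.4)
```

```text
(array([0.72756672, 0.31199711, 0.09303485]), np.float64(0.006052333417874051))
t 36.25 pos [0.4151 0.2011 0.3093] rot [-1.59   0.05   3.046] F [-0.9  0.3 -0.5] op 0.0461 q [ 0.285  0.13   1.557 -0.     1.4    1.951]
heading -95.43 shift [ 0.01    0.1113 -0.1224] twist -90.03
```

View pics/t28z.png

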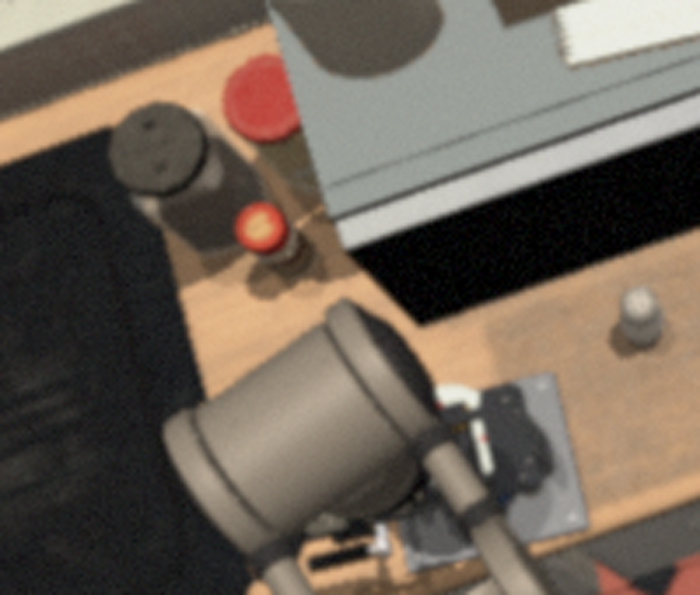

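View pics/s28.png

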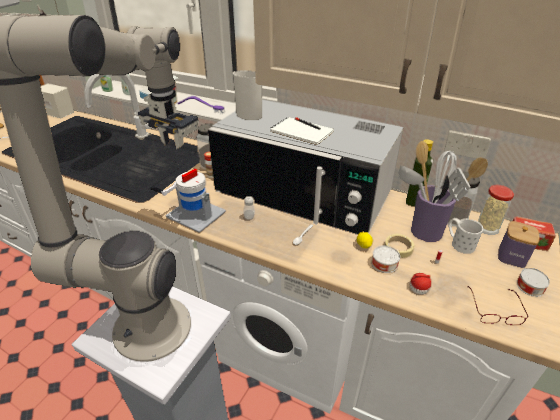

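>>> {"name": "send_rows", "arguments": {"motion": [[[0.002,0,-0.03,-8],[0.005,0.01,-0.06,-16],[0.01,0.02,-0.1,-24],[0.01,0.03,-0.1224,-32],[0.01,0.04,-0.1224,-40],[0.01,0.05,-0.1224,-48],[0.01,0.06,-0.1224,-56],[0.01,0.07,-0.1224,-64]]]}}

```text
time: 37.05
tool_pos: [0.4204, 0.325, 0.2406]
tool_rot: [-1.534, 0.039, -2.113]
contact_force: [-0.4, -0.8, 0.5]
opening: 0.0454
```

>>> {"name": "send_rows", "arguments": {"motion": [[[0,0,0,-8],[0,0,0,-16],[0,0,0,-24],[0,0,0,-26],[0,0,0,-26]]]}}

```text
time: 37.55
tool_pos: [0.4204, 0.325, 0.2403]
tool_rot: [-1.521, 0.019, -1.66]
contact_force: [0.5, -0.1, -0.5]
opening: 0.0456
```

Run:
```python
from h import *
st();go(.4228,.3255,.15,-5.4);go(.4228,.3255,.08,-5.4);snap('wrist','w29.png')
```

```text
t 37.55 pos [0.4204 0.325  0.2403] rot [-1.521  0.019 -1.66 ] F [ 0.5 -0.1 -0.5] op 0.0456 q [ 0.522  0.309  1.514 -0.014  1.267  0.615]
heading -5.15 shift [ 0.001   0.0903 -0.0021] twist 0.25
heading -5.15 shift [ 0.0023  0.1602 -0.0056] twist 0.25
```

View pics/w29.png

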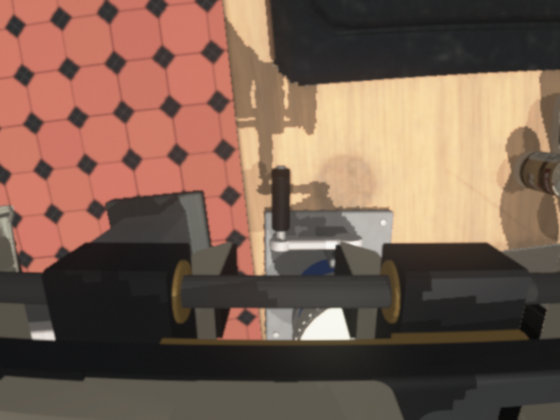

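Run:
```python
from h import *
c=read_camera('wrist')
f=c['frame']; h=cv2.cvtColor(f,cv2.COLOR_RGB2HSV); m=cv2.inRange(h,(0,0,0),(180,255,60)); m[:160]=0;m[232:]=0;m[:,:255]=0;m[:,305:]=0
n,l,s,ce=cv2.connectedComponentsWithStats(m); i=1+np.argmax(s[1:,4]); print(ce[i],s[i],plane(c,*ce[i],.107))
st();go(.4228,.3255,.105,-5.4)
```

```text
[280.44868735 201.92959427] [272 170  18  61 838] [0.42270682 0.32353992 0.107     ]
t 37.65 pos [0.4204 0.325  0.2404] rot [-1.521  0.019 -1.661] F [-1.1  0.1 -0.6] op 0.0457 q [ 0.522  0.308  1.514 -0.014  1.267  0.617]
heading -5.23 shift [ 0.0019  0.1353 -0.0044] twist 0.17
```

>>> {"name": "send_rows", "arguments": {"motion": [[[0.002,0.04,-0.0044,0],[0.002,0.08,-0.0044,0],[0.002,0.11,-0.0044,0],[0.002,0.135,-0.0044,0],[0.002,0.15,-0.0044,0],[0.002,0.157,-0.0044,0],[0.002,0.157,-0.0044,0]]]}}

```text
time: 38.35
tool_pos: [0.4236, 0.3255, 0.0827]
tool_rot: [-1.522, 0.018, -1.662]
contact_force: [0.1, -0.1, 1.7]
opening: 0.0462
```

>>> {"name": "send_rows", "arguments": {"motion": [[[0,0,0,0],[0,0,0,0],[0,0,0,0],[0,0,0,0],[0,0,0,0]]], "gripper": 0, "grip_force": 20}}

```text
time: 38.85
tool_pos: [0.4238, 0.3257, 0.0831]
tool_rot: [-1.522, 0.019, -1.662]
contact_force: [-1.0, -1.2, 1.9]
opening: 0.0152
```

Run:
```python
from h import *
st();snap('wrist','w30.png')
c=read_camera('scene');cv2.imwrite('pics/s30z.png',cv2.resize(c['frame'][90:240,110:310,::-1],(800,600),interpolation=cv2.INTER_CUBIC))
```

```text
t 38.85 pos [0.4238 0.3257 0.0831] rot [-1.522  0.019 -1.662] F [-1.  -1.2  1.9] op 0.0152 q [ 0.52   0.483  1.723 -0.017  0.884  0.621]
```

View pics/s30z.png

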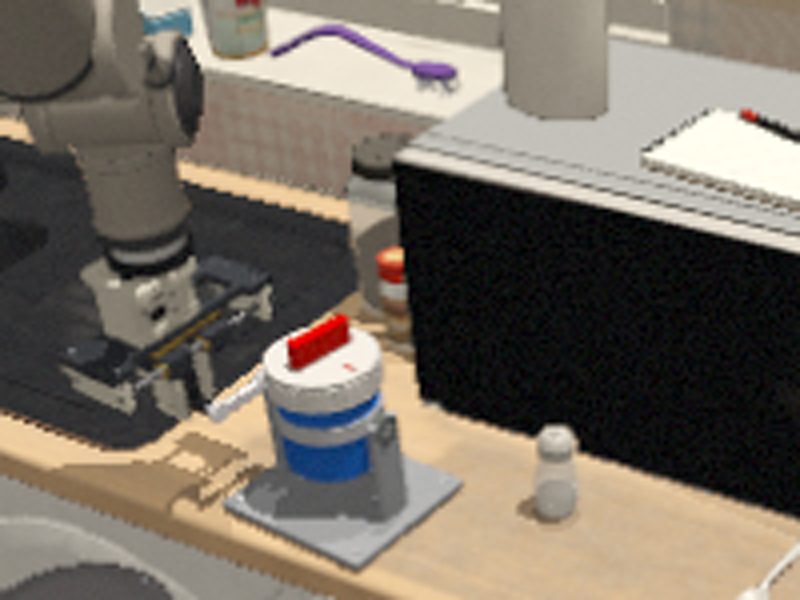

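View pics/w30.png

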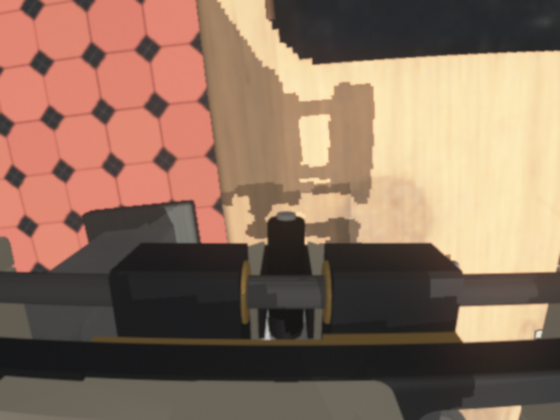

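```bash
cat >> h.py <<'E'
def arc(a0,a1,n,r=.06,yaw=-5.4):
    s=sensors.observe(); M=R.from_euler('xyz',s['tool_rot']).as_matrix(); x=np.array([np.cos(np.radians(yaw)),np.sin(np.radians(yaw)),0]); z=np.array([0,0,1.])
    P=lambda a:-np.cos(np.radians(a))*x*r+np.sin(np.radians(a))*z*r
    for a in np.linspace(a0,a1,n+1)[1:]: print(round(a,1),(M.T@(P(a)-P(a0))).round(3).tolist())
E
python3 - <<'E'
from h import *
arc(0,88,8)
E
```

```text
11.0 [-0.0, -0.011, 0.002]
22.0 [-0.0, -0.022, 0.005]
33.0 [-0.001, -0.032, 0.011]
44.0 [-0.001, -0.041, 0.019]
55.0 [-0.001, -0.048, 0.028]
66.0 [-0.001, -0.053, 0.038]
77.0 [-0.001, -0.056, 0.049]
88.0 [-0.001, -0.057, 0.061]
```

>>> {"name": "send_rows", "arguments": {"motion": [[[0,-0.011,0.002,0],[0,-0.022,0.005,0],[-0.001,-0.032,0.011,0],[-0.001,-0.041,0.019,0]]]}}

```text
time: 39.35
tool_pos: [0.441, 0.3239, 0.1256]
tool_rot: [-1.522, 0.018, -1.662]
contact_force: [6.5, 1.1, -12.3]
opening: 0.0153
```

Run:
```python
from h import *
s=st(); d=np.array(s['tool_pos'])-[.4238,.3257,.0831]; u=d@np.array([.9956,-.0941,0]); print(d,u,'angle',np.degrees(np.arctan2(d[2],.06-u)), 'rad',np.hypot(d[2],.06-u))
arc(44,135,8)
```

```text
t 39.35 pos [0.441  0.3239 0.1256] rot [-1.522  0.018 -1.662] F [  6.5   1.1 -12.3] op 0.0153 q [ 0.501  0.448  1.641 -0.015  1.002  0.6  ]
[ 0.01720044 -0.00184575  0.04247999] 0.017298445701233633 angle 44.85096739760447 rad 0.06023264943747739
55.4 [-0.0, -0.007, 0.009]
66.8 [-0.0, -0.012, 0.02]
78.1 [-0.0, -0.016, 0.032]
89.5 [-0.0, -0.016, 0.043]
100.9 [-0.0, -0.015, 0.055]
112.2 [-0.0, -0.011, 0.066]
123.6 [0.0, -0.005, 0.077]
135.0 [0.0, 0.003, 0.086]
```

Turning cleanly (45°, radius 60.2 mm). Continuing.

>>> {"name": "send_rows", "arguments": {"motion": [[[0,-0.007,0.009,0],[0,-0.012,0.02,0],[0,-0.016,0.032,0],[0,-0.016,0.043,0],[0,-0.015,0.055,0],[0,-0.011,0.066,0],[0,-0.005,0.077,0],[0,0.003,0.086,0]]]}}

```text
time: 40.15
tool_pos: [0.525, 0.3157, 0.1264]
tool_rot: [-1.528, 0.016, -1.662]
contact_force: [-9.1, -0.0, -3.1]
opening: 0.0156
```

Run:
```python
from h import *
s=st(); d=np.array(s['tool_pos'])-[.4238,.3257,.0831]; u=d@np.array([.9956,-.0941,0]); a=np.degrees(np.arctan2(d[2],.06-u));print(d,u,'angle',a, 'rad',np.hypot(d[2],.06-u))
arc(a,180,5);arc(a,186,1)
```

```text
t 40.15 pos [0.525  0.3157 0.1264] rot [-1.528  0.016 -1.662] F [-9.1 -0.  -3.1] op 0.0156 q [ 0.42   0.558  1.444 -0.008  1.094  0.515]
[ 0.10118629 -0.00998047  0.04330602] 0.10168023199104934 angle 133.90406616262626 rad 0.06010534851265997
143.1 [0.0, 0.007, 0.006]
152.3 [0.0, 0.016, 0.011]
161.6 [0.0, 0.025, 0.014]
170.8 [0.001, 0.034, 0.016]
180.0 [0.001, 0.044, 0.017]
186.0 [0.001, 0.05, 0.016]
```

>>> {"name": "send_rows", "arguments": {"motion": [[[0,0.007,0.006,0],[0,0.016,0.011,0],[0,0.025,0.014,0],[0,0.034,0.016,0],[0,0.044,0.017,0],[0,0.046,0.017,0],[0,0.046,0.017,0],[0,0.046,0.017,0]]]}}

```text
time: 40.95
tool_pos: [0.5433, 0.314, 0.0825]
tool_rot: [-1.529, 0.015, -1.661]
contact_force: [-6.8, -3.5, 7.6]
opening: 0.0153
```

Run:
```python
from h import *
s=st(); d=np.array(s['tool_pos'])-[.4238,.3257,.0831]; u=d@np.array([.9956,-.0941,0]); a=np.degrees(np.arctan2(d[2],.06-u));print(d,u,'angle',a, 'rad',np.hypot(d[2],.06-u))
c=read_camera('scene');cv2.imwrite('pics/s31z.png',cv2.resize(c['frame'][90:240,110:310,::-1],(800,600),interpolation=cv2.INTER_CUBIC))
arc(180,90,8)
```

```text
t 40.95 pos [0.5433 0.314  0.0825] rot [-1.529  0.015 -1.661] F [-6.8 -3.5  7.6] op 0.0153 q [ 0.406  0.631  1.443 -0.008  1.024  0.501]
[ 0.1194752  -0.01168876 -0.00063402] 0.12004942180767926 angle -179.3950720792351 rad 0.06005276884844196
168.8 [-0.0, -0.012, -0.001]
157.5 [-0.0, -0.023, -0.004]
146.2 [-0.001, -0.034, -0.009]
135.0 [-0.001, -0.043, -0.016]
123.8 [-0.001, -0.051, -0.025]
112.5 [-0.001, -0.057, -0.035]
101.2 [-0.001, -0.061, -0.046]
90.0 [-0.001, -0.062, -0.057]
```

View pics/s31z.png

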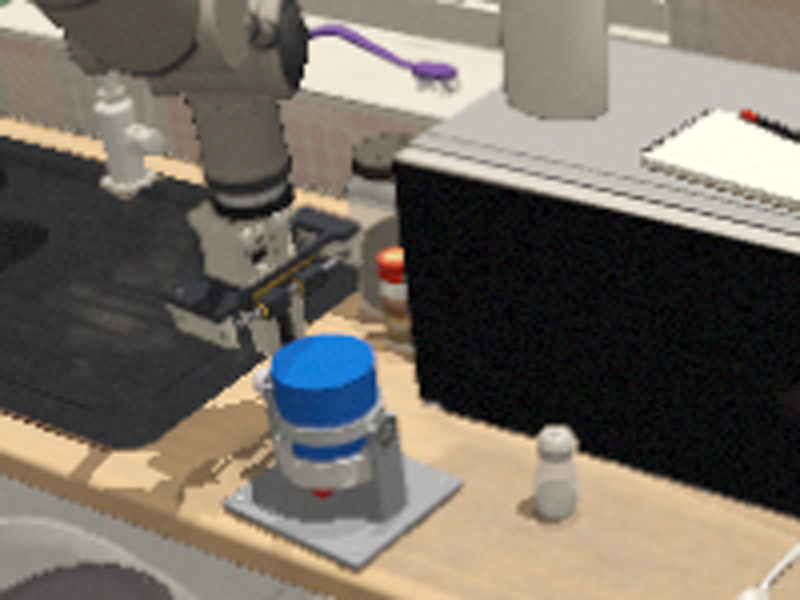

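Upside down at the stop with the cap holding. Going back.

>>> {"name": "send_rows", "arguments": {"motion": [[[0,0,0,0],[0,-0.012,-0.001,0],[0,-0.023,-0.004,0],[-0.001,-0.034,-0.009,0],[-0.001,-0.043,-0.016,0],[-0.001,-0.051,-0.025,0],[-0.001,-0.057,-0.035,0],[-0.001,-0.061,-0.046,0]]]}}

```text
time: 41.8
tool_pos: [0.4945, 0.3186, 0.142]
tool_rot: [-1.528, 0.015, -1.661]
contact_force: [4.0, 2.5, -12.6]
opening: 0.0157
```

Run:
```python
from h import *
s=st(); d=np.array(s['tool_pos'])-[.4238,.3257,.0831]; u=d@np.array([.9956,-.0941,0]); a=np.degrees(np.arctan2(d[2],.06-u));print(d,u,'angle',a, 'rad',np.hypot(d[2],.06-u))
arc(a,22,8)
```

```text
t 41.8 pos [0.4945 0.3186 0.142 ] rot [-1.528  0.015 -1.661] F [  4.    2.5 -12.6] op 0.0157 q [ 0.447  0.501  1.498 -0.01   1.099  0.543]
[ 0.07065403 -0.00706354  0.05886749] 0.07100783314676855 angle 100.59161285642591 rad 0.059887846478323334
90.8 [-0.0, -0.001, -0.01]
80.9 [-0.0, -0.001, -0.02]
71.1 [-0.0, 0.001, -0.031]
61.3 [-0.0, 0.005, -0.04]
51.5 [0.0, 0.01, -0.049]
41.6 [0.0, 0.017, -0.057]
31.8 [0.0, 0.025, -0.063]
22.0 [0.0, 0.034, -0.068]
```

>>> {"name": "send_rows", "arguments": {"motion": [[[0,-0.001,-0.01,0],[0,-0.001,-0.02,0],[0,0.001,-0.031,0],[0,0.005,-0.04,0],[0,0.01,-0.049,0],[0,0.017,-0.057,0],[0,0.025,-0.063,0],[0,0.034,-0.068,0]]]}}

```text
time: 42.6
tool_pos: [0.4288, 0.3252, 0.1068]
tool_rot: [-1.524, 0.016, -1.661]
contact_force: [3.8, -5.1, 4.1]
opening: 0.0151
```

Run:
```python
from h import *
s=st(); d=np.array(s['tool_pos'])-[.4238,.3257,.0831]; u=d@np.array([.9956,-.0941,0]); a=np.degrees(np.arctan2(d[2],.06-u));print(d,u,'angle',a, 'rad',np.hypot(d[2],.06-u))
arc(a,0,3)
```

```text
t 42.6 pos [0.4288 0.3252 0.1068] rot [-1.524  0.016 -1.661] F [ 3.8 -5.1  4.1] op 0.0151 q [ 0.514  0.459  1.685 -0.016  0.951  0.614]
[ 0.00495444 -0.00052206  0.02365627] 0.004981761213498297 angle 23.26631931200074 rad 0.05988844240141896
15.5 [0.0, 0.008, -0.003]
7.8 [0.0, 0.015, -0.005]
0.0 [0.0, 0.023, -0.006]
```

>>> {"name": "send_rows", "arguments": {"motion": [[[0,0.008,-0.003,0],[0,0.015,-0.005,0],[0,0.023,-0.006,0],[0,0.0255,-0.006,0],[0,0.0255,-0.006,0],[0,0.0255,-0.006,0]]]}}

```text
time: 43.2
tool_pos: [0.4239, 0.3257, 0.0823]
tool_rot: [-1.524, 0.016, -1.661]
contact_force: [-1.5, -7.0, 13.9]
opening: 0.0154
```

>>> {"name": "send_rows", "arguments": {"motion": [[[0,0,0,0],[0,0,0,0],[0,0,0,0],[0,0,0,0],[0,0,0,0],[0,0,0,0]]], "gripper": 0.5}}

```text
time: 43.8
tool_pos: [0.4238, 0.3258, 0.0821]
tool_rot: [-1.524, 0.016, -1.661]
contact_force: [0.5, 0.3, 0.4]
opening: 0.046
```

Run:
```python
from h import *
st();c=snap('wrist','w32.png')
```

```text
t 43.8 pos [0.4238 0.3258 0.0821] rot [-1.524  0.016 -1.661] F [0.5 0.3 0.4] op 0.046 q [ 0.521  0.486  1.721 -0.018  0.887  0.622]
```

View pics/w32.png

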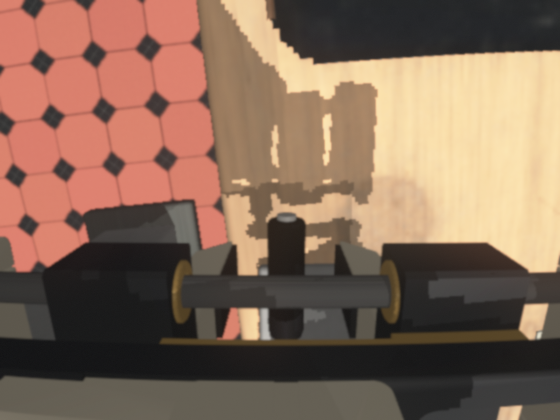

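Released, with no contact. Lifting away and turning back for a last look at the cap.

>>> {"name": "send_rows", "arguments": {"motion": [[[0,-0.03,0,0],[0,-0.07,0,0],[0,-0.12,0,0],[0,-0.16,0,0],[0,-0.2,0,0],[0,-0.22,0,8],[0,-0.23,0,16],[0,-0.23,0,24]]]}}

```text
time: 44.65
tool_pos: [0.4132, 0.3235, 0.314]
tool_rot: [-1.533, 0.037, -2.085]
contact_force: [0.2, -1.0, 0.1]
opening: 0.046
```

Run:
```python
from h import *
st();go(.415,.2012,.31,-95.4);snap('scene','s33.png')
```

```text
t 44.65 pos [0.4132 0.3235 0.314 ] rot [-1.533  0.037 -2.085] F [ 0.2 -1.   0.1] op 0.046 q [ 0.527  0.255  1.387 -0.014  1.448  1.043]
heading -29.55 shift [0.1056 0.0024 0.0616] twist 65.85
```

>>> {"name": "send_rows", "arguments": {"motion": [[[0.02,0,0.01,8],[0.04,0,0.02,16],[0.06,0,0.035,24],[0.08,0,0.05,32],[0.1056,0,0.0616,40],[0.1056,0,0.0616,48],[0.1056,0,0.0616,56],[0.1056,0,0.0616,64]]]}}

```text
time: 45.5
tool_pos: [0.4136, 0.2007, 0.3112]
tool_rot: [-1.587, 0.048, 3.069]
contact_force: [-0.2, 0.2, -0.1]
opening: 0.0457
```

>>> {"name": "send_rows", "arguments": {"motion": [[[0,0,0,0],[0,0,0,0]]]}}

```text
time: 45.7
tool_pos: [0.4135, 0.2006, 0.3109]
tool_rot: [-1.586, 0.048, 3.074]
contact_force: [-0.4, -0.4, -0.1]
opening: 0.046
```

Run:
```python
from h import *
st()
for k in range(2):
    c=snap('wrist','w34.png');cap(c,.186,.16,(190,60,370,200))
s=snap('scene','s34.png');f=s['frame'][:,:,::-1]
h=cv2.cvtColor(f,cv2.COLOR_BGR2HSV); k=cv2.inRange(h,(0,150,80),(7,255,255))|cv2.inRange(h,(173,150,80),(180,255,255)); k[:150]=0;k[200:]=0;k[:,:170]=0;k[:,205:]=0
n,l,q,ce=cv2.connectedComponentsWithStats(k); i=1+np.argmax(q[1:,4]); print(ce[i],q[i])
```

```text
t 45.7 pos [0.4135 0.2006 0.3109] rot [-1.586  0.048  3.074] F [-0.4 -0.4 -0.1] op 0.046 q [ 0.286  0.129  1.555 -0.002  1.408  1.924]
wing [282.  134.6] ctr [0.4719 0.2025 0.186 ] L [0.0615 0.0118] dir -11.3
marks c [0.4719 0.2025 0.16  ] len 0.0716 dir 79.1 2
wing [282.1 134.7] ctr [0.4719 0.2024 0.186 ] L [0.0615 0.0118] dir -11.4
marks c [0.4719 0.2024 0.16  ] len 0.0719 dir 79.1 2
[189.29059829 174.77777778] [182 168  15  14 117]
```

View pics/w34.png

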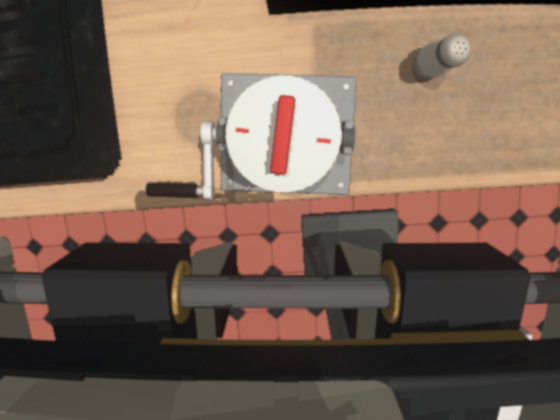

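View pics/s34.png

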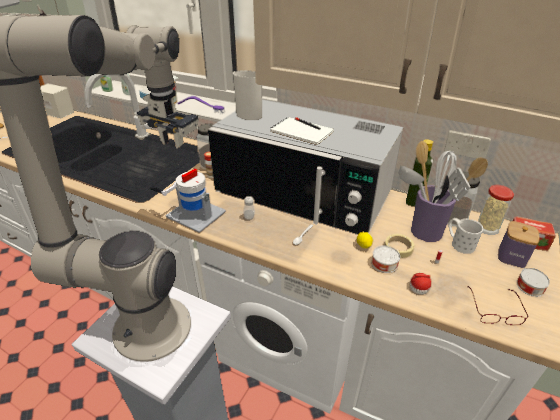

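The cap is unchanged: same height, centred, and about 6° (0.10 rad) from the locked angle. The tub is upright with the crank at its start position, no tablets are outside, and the bystanders look undisturbed. Handing in.

```bash
python3 -c "
from cell import hand_in
print(hand_in())"
```

```text
the job is handed in; nothing more can be done
None
```

I carried out the whole job and handed it in at about 46 s on the robot's clock; no verdict was reported. I took the cap off and put both tablets present into the tub. Then I refitted and locked the cap, cranked the tub upside down to its stop, and brought it back upright.

**Last checks:**
- **Cap:** it is at the same height as when it started locked, within about 0.5 mm, and centred within about 2 mm. The turn over did not change this.
- **Angle:** the cap sits about 6° (0.10 rad) clockwise of its original locked angle. This is inside the 0.22 rad limit but not exact.
- **Tub and tablets:** the crank is back at its upright stop. I saw both tablets inside before closing, and none showed on the worktop at the end. With the cap on I could not see them again.
- **Bystanders and robot:** the other things look unmoved in the pictures, and the gripper is clear of everything.

**What disagreed or went wrong:**
- **Fingertip position:** the text puts the fingertips 25 mm ahead of the TCP, but by contact they ended about 6.5 mm behind it. My first grasps on the cap's wing and on a tablet therefore closed on top of the object, pressing with about 10 N and 30 N, and I redid both lower.
- **Tool tilt:** the tool drifted up to about 3° off vertical during the run. I could not correct this with the moves available, and it caused no trouble that I saw.

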